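# Make room at the yellow tag and slide the honey jar into the spice row

## Robot

A 6-joint arm with a two-finger parallel gripper is mounted at the origin on a cart in front of the work surface, level with it; the furniture and walls round the work are solid. World frame = base frame: x ahead of the robot, y to its left, z up, the work surface at z = 0. Lengths are in m, angles in rad, forces in N, time in s.
With the tool pointing down it reaches from about 0.4 to 0.825 m from the base axis. Payload 7 kg.
Tool frame: the origin (TCP) lies at the very end of the fingers, on their centre line; the grasp point (between the pads) lies 19 mm behind it; z points along the fingers, y is the line along which they close (so a half turn about z gives the same grasp; the last joint's range is limited). The gripper opens to 88 mm and grips with 3 to 60 N. Pads are 19 mm wide; open, the fingers measure 130 mm over their backs; the gripper's body (78 mm by 193 mm) begins 47 mm behind the grasp point.
Start: joints at [-0.816, 0.359, 0.012, 0, -1.224, -0.288], TCP at [0.304, -0.603, 0.189] pointing down, gripper open.
Joint ranges: [-3.07, 3.07], [-1.43, 2.12], [-1.02, 1.25], [-3.03, 1.67], [-3.05, -0], [-3.03, 3.03]. Speed limits (rad/s): [2.39, 2.39, 3.01, 3.14, 3.14, 3.14].

## Interface

Orientations are given as [roll, pitch, yaw] about the fixed x, y, z axes, in that order (R = Rz(yaw) Ry(pitch) Rx(roll)).
In Python, from station import arm, grab_frame gives the robot as it stands.
- The arm moves only by the tool jog_arm, never from a script. Its argument "deltas" is a list that holds one entry, the list of rows, each a list of 4 numbers: the shift along the tool's x, y, z in units of 60 mm (1.0 is 60 mm), then the turn about the tool's z in units of 5 degrees (1.0 is 5 degrees). A call has 1 to 8 rows; each row is the pose to reach, as a shift and turn from the pose commanded when the call began, along the tool's axes at that moment; what a row does not reach only later rows make up. A row lasts 1/8 s, in which the tool goes at most 62.5 mm and 10.7 degrees, less where a joint would pass 70% of its speed; a pose out of reach is approached as far as the arm can. A call with a gripper value outside its range is refused whole. "grip" is the finger opening in mm, from 0 to 87.6, set as the call begins (left out, the last holds). The fingers move at their own pace and stop on an object; "squeeze" is the grip in N (left out, the last holds). Time passes only in rows, so rows that repeat a pose let the fingers close. It gives the time, the measured TCP pose, the force, the opening and the grip force at its end, in the units of the state.
- arm.get_state(): the state, without advancing time (a new reading comes with each control period).
- grab_frame(name): name is "scene" or "top"; returns a dict with "img" (420x560x3 uint8, red, green, blue), "vfov" (degrees; the focal length in pixels is half the picture's height over the tangent of half this angle, whatever the lens; pixels are square), "cx", "cy" (the principal point, pixels), "xyz" and "rotation" of the camera in the world. Camera axes: x right, y down, z forward; pixel columns grow to the right and rows downward; lengths in m; the calibration is good to about 2 mm. A picture is of the moment at which its call begins. There is no depth.
- arm.job_done(): hands the job in; it is judged then, once.
The state is a dict: "t": time; "q": joint angles; "qd": joint speeds; "joint_efforts": joint torques, N m; "eef_pos": TCP position; "ee_rot": TCP orientation; "force": force on the tool from outside, world axes, zero at the start; "moment": the same for the moment, N m; "width": finger opening in m; "gripper_force": force on a finger pad.
Only numpy, scipy, OpenCV 4.12 (cv2) and the standard library are available. Lean on these libraries where they do the work, as an engineer would, in place of code of your own. Each camera call takes 0.05 s, during which the arm holds its last target. There are 200 camera calls.

## Task

The honey jar belongs in the row of jars along the wooden spice rail, at the yellow tag, but the row is packed too tight for it. With the honey jar still standing in front, first push the jars on either side of the yellow tag apart, to the left and to the right, until the gap there is wide enough for it; then slide the honey jar in, right at the tag and back against the rail. Keep all the jars upright in the row and in their order, and leave the other things on the worktop alone.

Things in the scene. Friction and masses are not known exactly. Their poses are not given: they have to be found in the camera images.
- spice_rail: Light wooden rail fixed behind the row of jars: board 324 mm long (y), 12 thick, 60 high; at each end a cheek 12 mm thick, 60 high, reaching 50 mm forward; 300 mm clear between them; no floor, jars stand on the worktop. Origin: on the worktop, middle of the board's front face. x points away from the robot through the board (jars stand at negative x), y left along the row, z up.
- tag_yellow: Yellow tag fixed on the rail's top edge, one of three: panel 26 mm wide, leaning back, at z 95 to 129 mm, on a thin stem, 6 to 31 mm behind the board's front face. Origin: on the worktop, on the line of the board's front face, below the panel's middle; axes as the rail's. It marks a gap between two neighbouring jars, 60 mm left of, at, or 60 mm right of the rail's middle.
- tag_red: Red tag, same form and origin as the yellow one, at another gap; not wanted here.
- tag_blue: Blue tag, same form and origin as the yellow one, at another gap; not wanted here.
- honey_jar: Honey jar: golden glass jar with a dark label and a grey lid, round, 64 mm across (lid 58 mm), 109 mm high, 0.3 to 0.5 kg, loose, standing on the worktop in front of the row. Origin: centre of the underside. z up; it may be turned about z.
- spice_2: Spice jar, green cap and green label, first from the left in the row: round, 46 mm across, 106 high, 0.11 kg, loose. The row's four jars start about 60 mm apart between centres (14 mm clear), centres about 26 mm in front of the board. Origin: centre of the underside. Pushed high up it tips; pushed near its foot it slides.
- spice_1: Spice jar with green cap and a pale label with red, second from the left; size and origin as spice_2.
- salt_shaker: Salt shaker with a grey domed top and grey contents, third from the left: round, 44 mm across, 90 mm high, 0.1 kg, loose. Origin: centre of the underside.
- spice_3: Spice jar with green cap and green label, fourth from the left (right end of the row); size and origin as spice_2.
- sugar_tin: Bystander: grey-green tin with a wooden lid, 87 mm across, 110 mm high. Origin: centre of the underside.
- coffee_jar: Bystander: glass jar with green lid and dark contents, 89 mm across, 137 mm high. Origin: centre of the underside.
- pepper_mill: Bystander: brown wooden pepper mill, 58 mm across, 170 mm high. Origin: centre of the underside.
There are look-alikes about, which are no part of the job. Leave any turquoise look-alike of the spice_1 alone. Leave any purple look-alike of the salt_shaker alone.

How it is judged:
By the outcome, as a careful person would: the job done as asked, in the order asked, and still so for the second after the job is handed in, with the robot touching nothing.
It also fails if it takes over 72 s, if anything falls off the work surface, if the arm or the gripper's body presses on something with over 40 N, if the wrist force passes 120 N, or if a joint passes its speed limit or range.

## Working session

There is one attempt and no reset: what is moved stays moved. The work goes in short steps, Python scripts to look and compute and a tool call to move; the robot and the scene stay as the last step left them, time stands still between calls to the robot, and variables do not carry over. Pictures are saved under pics/ and viewed, at most 10 in all, crops included, and the job is handed in when it is done.

Besides the shell and the picture viewer there is one more tool, called in YAML: its name, and indented under it one key for each argument. jog_arm: Moves the arm, as the interface text tells. Its arguments: {"type":"object","properties":{"deltas":{"type":"array"},"grip":{"type":"number"},"squeeze":{"type":"number"}},"required":["deltas"]}

```bash
mkdir -p pics; cat > h.py <<'E'
import numpy as np, cv2
from station import arm, grab_frame
def cam(n,save=None):
    f=grab_frame(n)
    if save: cv2.imwrite('pics/'+save,cv2.cvtColor(f['img'],cv2.COLOR_RGB2BGR))
    return f
def F(f): return 210/np.tan(np.radians(f['vfov'])/2)
def ray(f,u,v,z):
    R=np.array(f['rotation']); d=R@np.array([(u-f['cx'])/F(f),(v-f['cy'])/F(f),1]); p=np.array(f['xyz'])
    return p+d*(z-p[2])/d[2]
def proj(f,P):
    R=np.array(f['rotation']); c=R.T@(np.array(P)-np.array(f['xyz'])); return c[:2]/c[2]*F(f)+[f['cx'],f['cy']]
E
python3 - <<'E'
from h import *
import pickle
for n in ('scene','top'):
    f=cam(n,n+'0.png'); pickle.dump(f,open(n+'0.pkl','wb')); print(n,f['vfov'],f['cx'],f['cy'],f['xyz'],np.round(f['rotation'],3).tolist())
s=arm.get_state(); print(s['t'],s['eef_pos'],s['ee_rot'])
E
```

```text
scene 53.56090599504318 281.5908192021176 208.82852061799716 [-0.21625192 -0.82460401  0.80268   ] [-2.183, -0.021, -0.712]
top 49.505389280527794 268.7904907279673 210.44979312591394 [-0.01215097  0.2281174   1.28801878] [-2.699, 0.012, -2.059]
0.1 [ 0.30352573 -0.60237672  0.18812588] [ 3.14013765e+00 -1.14705427e-04 -2.67493113e+00]
```

View pics/scene0.png

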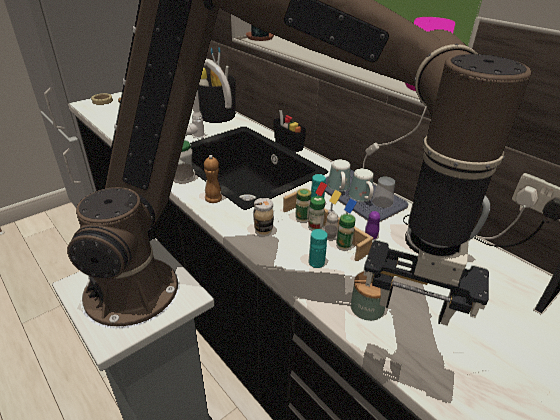

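View pics/top0.png

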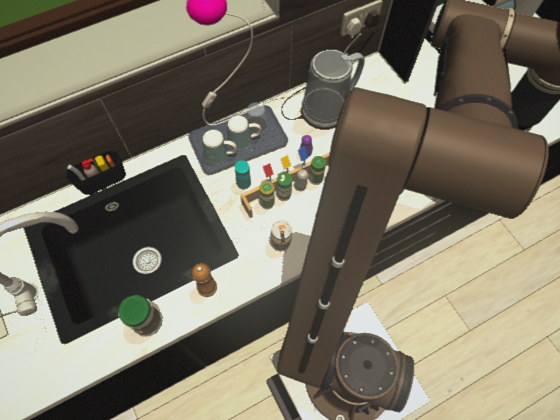

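The scene shot shows the row at about (303–350, 205–245), with the tags red, yellow and blue from left to right, so yellow is the middle gap. The honey jar is at (263,217) and a turquoise look-alike at (318,248). In the top shot the row is at (266–318, 165–190) and the honey jar at (282,235). I'll enlarge both to read pixels.

```bash
python3 - <<'E'
import cv2
a=cv2.imread('pics/scene0.png')[165:285,235:395]; cv2.imwrite('pics/c1.png',cv2.resize(a,None,fx=5,fy=5,interpolation=cv2.INTER_CUBIC))
a=cv2.imread('pics/top0.png')[130:250,225:345]; cv2.imwrite('pics/c2.png',cv2.resize(a,None,fx=5,fy=5,interpolation=cv2.INTER_CUBIC))
E
```

```text
(no output)
```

View pics/c1.png

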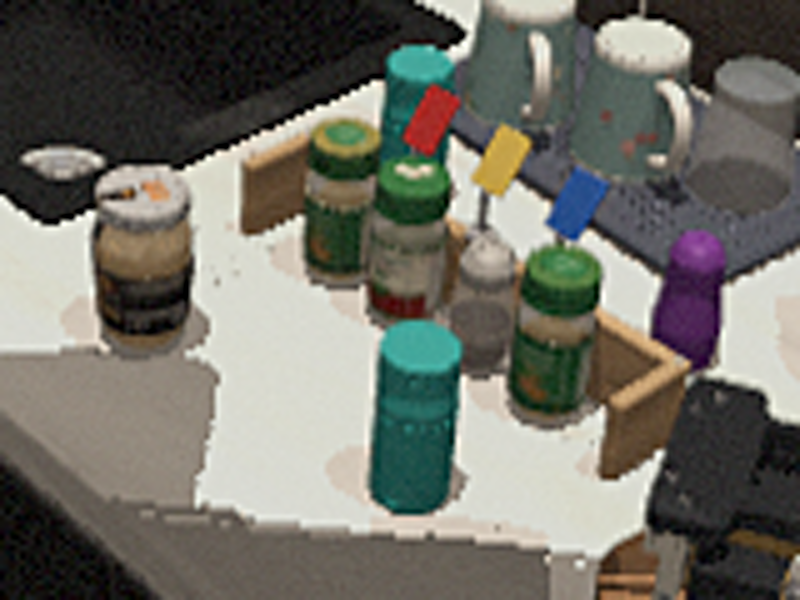

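View pics/c2.png

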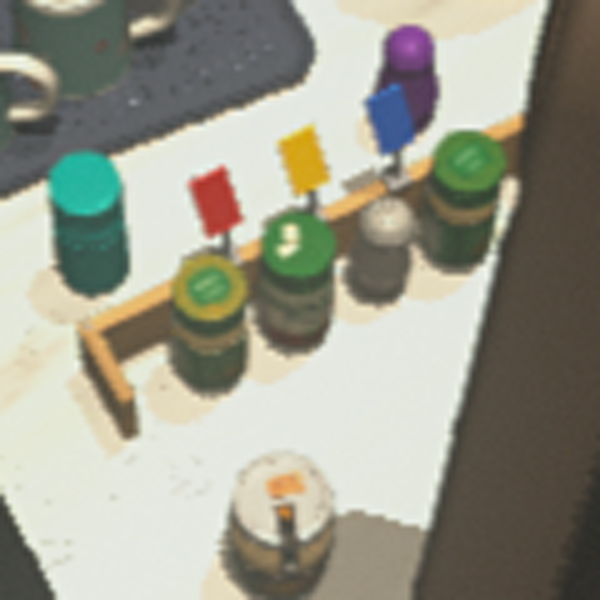

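Crop readings: lid centres, cheek corners and tag panels are all clear, and the jar order and middle yellow tag are confirmed. Next I'll turn these into positions from both cameras.

```bash
cat >> h.py <<'E'
from scipy.spatial.transform import Rotation as Ro
def fix(f):
    r=np.array(f['rotation'])
    if r.size==3: f['rotation']=Ro.from_euler('xyz',r).as_matrix()
    return f
E
python3 - <<'E'
from h import *
import pickle
S=fix(pickle.load(open('scene0.pkl','rb')));T=fix(pickle.load(open('top0.pkl','rb')))
s=lambda u,v:(u/5+235,v/5+165); t=lambda u,v:(u/5+225,v/5+130)
D=dict(sp2=((345,135),(210,287),.106),sp1=((415,178),(297,243),.106),salt=((488,248),(388,222),.085),sp3=((563,267),(468,160),.106),
 honey=((143,195),(283,497),.109),ytag=((502,160),(304,160),.112),rtag=((432,120),(216,202),.112),btag=((579,205),(391,120),.112),
 turqF=((422,345),None,.106),cheekLtop=((243,163),(85,328),.06),cheekLfront=(None,(128,400),.06),cheekRf=((607,408),None,.06),cheekRback=((680,365),None,.06))
for k,(a,b,z) in D.items():
    print(k, a and np.round(ray(S,*s(*a),z)[:2],4), b and np.round(ray(T,*t(*b),z)[:2],4))
E
```

```text
sp2 [ 0.5567 -0.0575] [ 0.5575 -0.0527]
sp1 [ 0.5567 -0.1189] [ 0.5592 -0.112 ]
salt [ 0.5611 -0.1778] [ 0.5559 -0.1736]
sp3 [ 0.5581 -0.2364] [ 0.5603 -0.2305]
honey [ 0.4155 -0.0335] [ 0.4185 -0.0255]
ytag [ 0.605  -0.1444] [ 0.6043 -0.1415]
rtag [ 0.6041 -0.0857] [ 0.6037 -0.0813]
btag [ 0.6051 -0.2061] [ 0.6039 -0.2016]
turqF [ 0.4454 -0.236 ] None
cheekLtop [0.5333 0.0102] [0.5908 0.0163]
cheekLfront None [0.5354 0.0153]
cheekRf [ 0.529  -0.3018] None
cheekRback [ 0.5903 -0.3033] None
```

jog_arm:
  deltas:
    - [[-0.58, 0.56, 0, -1.3], [-1.3, 1.27, 0, -2.8], [-2.1, 2.05, 0, -4.6], [-2.95, 2.88, 0, -6.5], [-3.8, 3.7, 0, -8.4], [-4.6, 4.5, 0, -10.2], [-5.3, 5.18, 0, -11.7], [-5.753, 5.619, 0, -12.65]]
  grip: 87.6

```text
t: 1.1
eef_pos: [0.4604, -0.1443, 0.189]
ee_rot: [-3.141, 0.0, -1.567]
force: [1.6, -0.7, 0.4]
width: 0.0874
gripper_force: 0.0
```

jog_arm:
  deltas:
    - [[0.03, 0, 0.5, 0], [0.03, 0, 1.0, 0], [0.03, 0, 1.5, 0], [0.03, 0, 1.9, 0], [0.03, 0, 2.12, 0], [0.03, 0, 2.15, 0], [0.03, 0, 2.15, 0]]

```text
t: 1.98
eef_pos: [0.4608, -0.1482, 0.0606]
ee_rot: [-3.141, -0.0, -1.571]
force: [-0.1, -0.9, -0.7]
width: 0.0876
gripper_force: 0.0
```

```bash
python3 - <<'E'
from h import *
f=fix(cam('scene')); g=cv2.cvtColor(f['img'],cv2.COLOR_RGB2BGR)
a=cv2.resize(g[150:290,230:420],None,fx=4,fy=4,interpolation=cv2.INTER_CUBIC); cv2.imwrite('pics/d1.png',a)
print(proj(f,[.558,-.144,0]))
E
```

```text
[321.54458431 232.12025473]
```

View pics/d1.png

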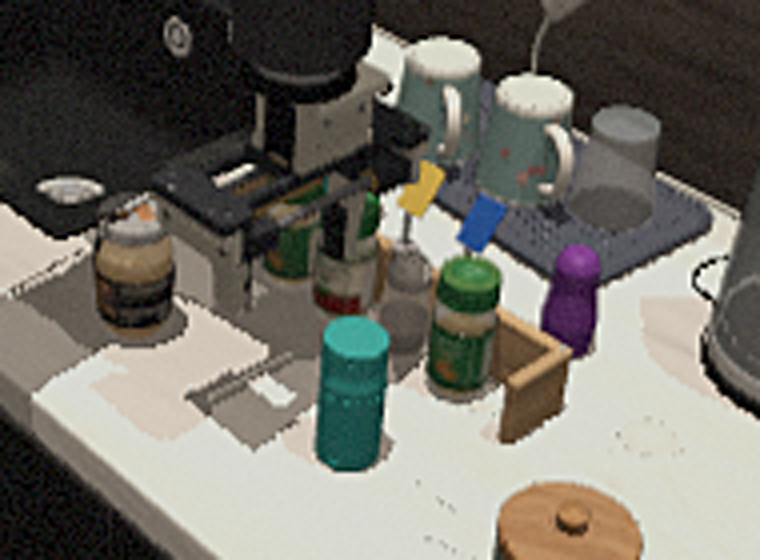

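The view shows the back finger (about (345,220) in the crop) just in front of the gap between spice_1 and the salt shaker, with the body above the jars. Next I lower the tool and wedge in slowly.

jog_arm:
  deltas:
    - [[-0.035, 0, 0.15, 0], [-0.035, 0, 0.25, 0], [-0.035, -0.07, 0.25, 0], [-0.035, -0.14, 0.25, 0], [-0.035, -0.2, 0.25, 0], [-0.035, -0.25, 0.25, 0], [-0.035, -0.3, 0.25, 0], [-0.035, -0.35, 0.25, 0]]

```text
t: 3.02
eef_pos: [0.4815, -0.1461, 0.045]
ee_rot: [-3.142, 0.0, -1.571]
force: [0.3, -0.4, -1.0]
width: 0.0875
gripper_force: 0.0
```

jog_arm:
  deltas:
    - [[0, -0.04, 0, 0], [0, -0.08, 0, 0], [0, -0.12, 0, 0], [0, -0.16, 0, 0], [0, -0.2, 0, 0], [0, -0.23, 0, 0], [0, -0.26, 0, 0], [0, -0.26, 0, 0]]

```text
t: 4.03
eef_pos: [0.4969, -0.1461, 0.0449]
ee_rot: [3.141, -0.0, -1.571]
force: [-0.0, 1.1, -1.0]
width: 0.0872
gripper_force: 0.1
```

jog_arm:
  deltas:
    - [[-0.03, 0, 0, 0], [-0.06, 0, 0, 0], [-0.09, 0, 0, 0], [-0.12, 0, 0, 0], [-0.15, 0, 0, 0], [-0.18, 0, 0, 0], [-0.21, 0, 0, 0], [-0.24, 0, 0, 0]]

```text
t: 5.03
eef_pos: [0.4968, -0.1316, 0.045]
ee_rot: [3.142, -0.0, -1.571]
force: [-0.9, -0.7, 0.5]
width: 0.0877
gripper_force: 0.3
```

```bash
python3 - <<'E'
from h import *
f=fix(cam('scene')); g=cv2.cvtColor(f['img'],cv2.COLOR_RGB2BGR)
h=fix(cam('top')); k=cv2.cvtColor(h['img'],cv2.COLOR_RGB2BGR)
z=lambda a:cv2.resize(a,None,fx=4,fy=4,interpolation=cv2.INTER_CUBIC)
cv2.imwrite('pics/d2.png',np.hstack([z(g[175:275,280:375]),z(k[130:230,235:335])]))
E
```

```text
(no output)
```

View pics/d2.png

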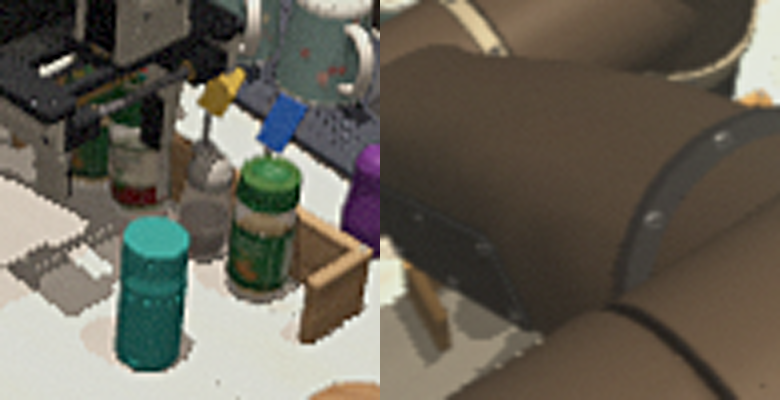

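spice_1 (label at about (135,190)) still looks upright and has moved left; the salt shaker (205,220) is upright too. The top view is blocked by the arm. I'll continue left.

jog_arm:
  deltas:
    - [[-0.03, 0, 0, 0], [-0.06, 0, 0, 0], [-0.09, 0, 0, 0], [-0.12, 0, 0, 0], [-0.15, 0, 0, 0], [-0.18, 0, 0, 0], [-0.22, 0, 0, 0], [-0.26, 0, 0, 0]]

```text
t: 6.12
eef_pos: [0.4968, -0.1158, 0.0449]
ee_rot: [3.141, 0.0, -1.571]
force: [-0.2, -0.3, 0.6]
width: 0.0876
gripper_force: 0.3
```

jog_arm:
  deltas:
    - [[0, 0, 0, 0], [0.15, 0, 0, 0], [0.35, 0, 0, 0], [0.42, 0, 0, 0], [0.46, 0, 0, 0], [0.5, 0, 0, 0], [0.53, 0, 0, 0], [0.56, 0, 0, 0]]

```text
t: 7.12
eef_pos: [0.497, -0.1496, 0.045]
ee_rot: [-3.141, 0.0, -1.571]
force: [0.1, -0.2, -1.4]
width: 0.0876
gripper_force: 0.0
```

jog_arm:
  deltas:
    - [[0.03, 0, 0, 0], [0.06, 0, 0, 0], [0.09, 0, 0, 0], [0.12, 0, 0, 0], [0.15, 0, 0, 0], [0.18, 0, 0, 0], [0.21, 0, 0, 0], [0.24, 0, 0, 0]]

```text
t: 8.12
eef_pos: [0.4975, -0.1642, 0.0454]
ee_rot: [-3.14, -0.0, -1.571]
force: [-0.9, 0.4, 6.0]
width: 0.0875
gripper_force: 2.3
```

```bash
python3 - <<'E'
from h import *
f=fix(cam('scene')); g=cv2.cvtColor(f['img'],cv2.COLOR_RGB2BGR)
z=lambda a:cv2.resize(a,None,fx=6,fy=6,interpolation=cv2.INTER_CUBIC)
cv2.imwrite('pics/d3.png',z(g[175:270,270:390]))
s=arm.get_state();print(s['force'],s['moment'],s['gripper_force'],s['eef_pos'])
E
```

```text
[0.35403548 1.01653179 5.04909364] [ 0.31649417 -0.01930561  0.08550811] 2.1961130279669305 [ 0.49752946 -0.16433898  0.04547817]
```

View pics/d3.png

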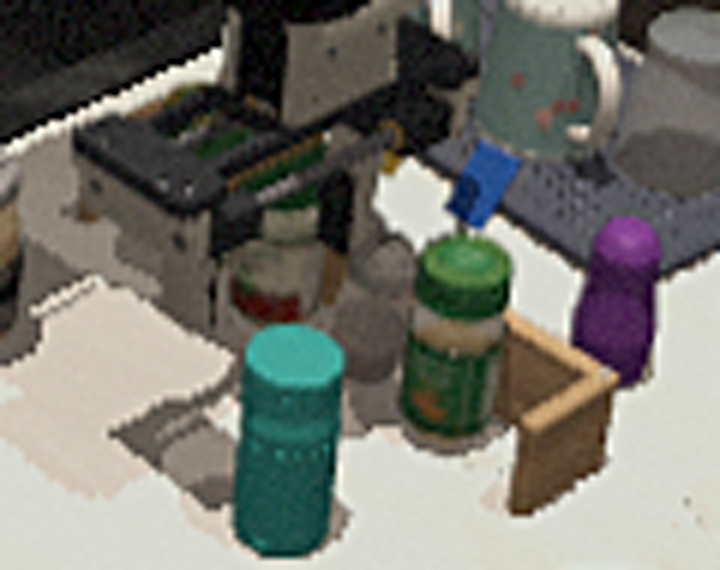

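The salt shaker is leaning slightly right: its dome is at (390,260) over a foot at (365,365). I'll back off so it settles. The body now has only the 90 mm shaker beneath it, so I can go lower, towards its foot, with the tool shifted forward to clear the tag.

jog_arm:
  deltas:
    - [[-0.03, 0, 0, 0], [-0.08, 0, 0, 0], [-0.13, 0, 0, 0], [-0.16, 0, 0, 0], [-0.16, 0.05, 0, 0], [-0.16, 0.12, 0, 0], [-0.16, 0.12, 0, 0]]

```text
t: 9.05
eef_pos: [0.4892, -0.1545, 0.045]
ee_rot: [3.141, 0.0, -1.571]
force: [-0.0, 0.1, 0.5]
width: 0.0876
gripper_force: 0.0
```

```bash
python3 - <<'E'
from h import *
f=fix(cam('scene')); g=cv2.cvtColor(f['img'],cv2.COLOR_RGB2BGR)
z=lambda a:cv2.resize(a,None,fx=6,fy=6,interpolation=cv2.INTER_CUBIC)
cv2.imwrite('pics/d4.png',z(g[175:270,270:390]))
s=arm.get_state();print(s['force'],s['moment'],s['gripper_force'],s['eef_pos'])
E
```

```text
[ 0.11332848 -0.04157742  0.29293718] [-0.03873969  0.05819872 -0.02911949] 0.0 [ 0.48948125 -0.1545383   0.04501723]
```

View pics/d4.png

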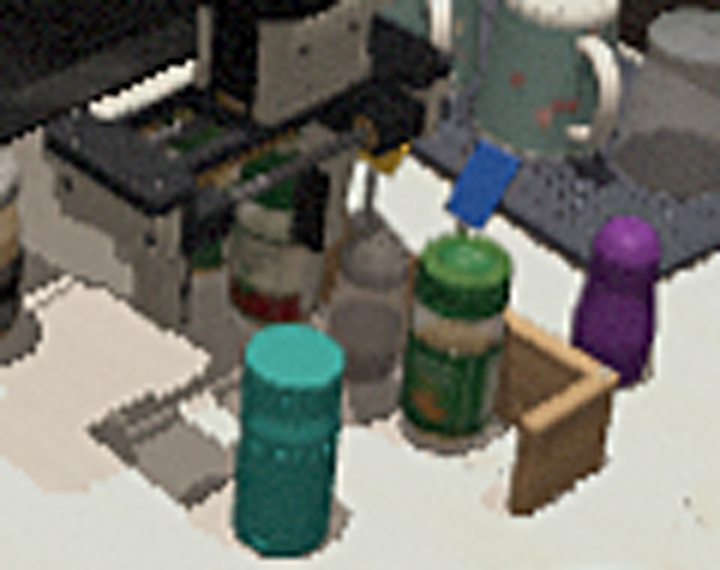

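The shaker has settled upright (dome (378,250), foot (375,400)). I'll lower to z = 0.030 and push right slowly.

jog_arm:
  deltas:
    - [[0, 0, 0.13, 0], [0, 0, 0.25, 0], [0, 0, 0.25, 0], [0.04, 0, 0.25, 0], [0.08, 0, 0.25, 0], [0.1, 0, 0.25, 0], [0.12, 0, 0.25, 0], [0.14, 0, 0.25, 0]]

```text
t: 10.1
eef_pos: [0.4897, -0.163, 0.03]
ee_rot: [-3.141, -0.0, -1.571]
force: [-0.4, 0.2, 0.2]
width: 0.0876
gripper_force: 0.1
```

jog_arm:
  deltas:
    - [[0.02, 0, 0, 0], [0.04, 0, 0, 0], [0.06, 0, 0, 0], [0.08, 0, 0, 0], [0.1, 0, 0, 0], [0.12, 0, 0, 0], [0.14, 0, 0, 0], [0.15, 0, 0, 0]]

```text
t: 11.1
eef_pos: [0.4897, -0.172, 0.03]
ee_rot: [3.142, -0.0, -1.571]
force: [0.2, -0.4, 1.1]
width: 0.0875
gripper_force: 0.1
```

```bash
python3 - <<'E'
from h import *
f=fix(cam('scene')); g=cv2.cvtColor(f['img'],cv2.COLOR_RGB2BGR)
z=lambda a:cv2.resize(a,None,fx=6,fy=6,interpolation=cv2.INTER_CUBIC)
cv2.imwrite('pics/d5.png',z(g[175:270,270:390]))
s=arm.get_state();print(s['force'],s['moment'],s['gripper_force'],s['eef_pos'])
E
```

```text
[ 0.25352531 -0.091447    0.18968685] [-0.01330868  0.14736188  0.00840772] 0.06312251498457044 [ 0.48963885 -0.17196878  0.02993612]
```

View pics/d5.png

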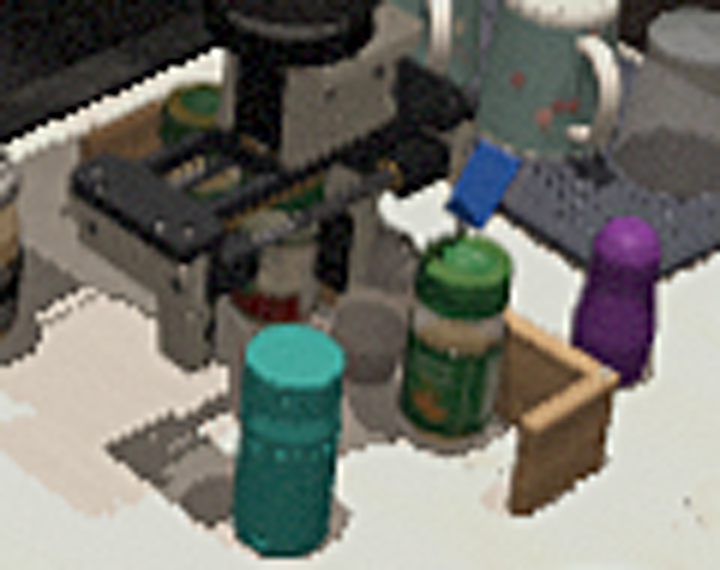

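Label and contents pixels look almost unmoved, so I can't tell from this whether the jars slid. I'll lift out and measure numerically.

jog_arm:
  deltas:
    - [[-0.05, 0, 0, 0], [-0.08, 0, 0.0, 0], [-0.08, 0.1, -0.4, 0], [-0.08, 0.3, -1.0, 0], [-0.6, 0.7, -1.7, 0], [-1.4, 1.0, -2.4, 0], [-2.2, 1.1, -2.8, 0], [-2.8, 1.15, -2.85, 0]]

```text
t: 12.15
eef_pos: [0.4214, -0.0018, 0.2036]
ee_rot: [-3.137, 0.002, -1.57]
force: [0.4, -0.1, -0.9]
width: 0.0877
gripper_force: 0.0
```

```bash
python3 - <<'E'
from h import *
import pickle
f=fix(cam('scene','s6.png')); h=fix(cam('top','t6.png'))
pickle.dump((f,h),open('6.pkl','wb'))
s=arm.get_state();print(s['eef_pos'],s['force'])
def blobs(img,lo,hi,box,amin=12):
    H=cv2.cvtColor(img,cv2.COLOR_RGB2HSV); m=cv2.inRange(H,np.array(lo),np.array(hi)); M=np.zeros_like(m); x0,y0,x1,y1=box; M[y0:y1,x0:x1]=m[y0:y1,x0:x1]
    n,l,st,c=cv2.connectedComponentsWithStats(M); return [(np.round(c[i],1).tolist(),st[i].tolist()) for i in range(1,n) if st[i,4]>amin]
S0=fix(pickle.load(open('scene0.pkl','rb')));T0=fix(pickle.load(open('top0.pkl','rb')))
for nm,a,b,box in(('scene',S0,f,(280,175,375,260)),('top',T0,h,(240,140,340,220))):
    for k,lo,hi in(('green',(45,110,40),(80,255,220)),('red',(0,140,70),(6,255,220))):
        print(nm,k);
        for im in(a,b):print('   ',blobs(im['img'],lo,hi,box))
p=ray(f,212,158,.17); print('mill',p, 'turq proj', proj(f,[.445,-.236,.106]))
E
```

```text
[ 0.42094123 -0.00106981  0.20218451] [-0.02686533 -0.52516714  0.41248318]
scene green
    [([304.0, 198.4], [299, 196, 11, 5, 31]), ([316.8, 202.8], [310, 196, 15, 14, 140]), ([303.8, 211.9], [300, 208, 7, 10, 35]), ([346.9, 221.1], [340, 214, 15, 14, 143]), ([339.1, 235.2], [337, 231, 6, 9, 17]), ([346.8, 239.7], [343, 234, 8, 13, 50])]
    [([314.9, 202.3], [299, 196, 26, 14, 157]), ([304.4, 212.1], [301, 207, 7, 11, 36]), ([346.9, 221.1], [339, 214, 16, 14, 142]), ([348.3, 240.3], [344, 233, 9, 15, 29]), ([345.1, 238.8], [342, 234, 6, 10, 24]), ([338.2, 240.0], [337, 236, 4, 9, 13])]
scene red
    [([320.8, 188.4], [316, 182, 11, 14, 87])]
    [([320.8, 188.5], [316, 182, 11, 14, 88]), ([315.5, 225.8], [311, 224, 9, 5, 22])]
top green
    [([318.5, 162.1], [312, 157, 14, 11, 115]), ([285.2, 179.0], [278, 173, 14, 12, 86])]
    [([318.4, 162.1], [312, 157, 14, 11, 110])]
top red
    [([267.8, 170.0], [264, 164, 9, 13, 75])]
    []
mill [0.39459079 0.20204975 0.17      ] turq proj [319.28935403 234.06751565]
```

```bash
python3 - <<'E'
from h import *
import pickle
f,h=pickle.load(open('6.pkl','rb'))
o=np.array([270,175]);
def P(p,o=o,k=6): return np.round((proj(f,p)-o)*k).astype(int).tolist()
print('d5 back finger bottom corners',[P((x,y,.03)) for x in(.534,.5545) for y in(-.1625,-.1815)])
print('d5 front finger',[P((x,y,.03)) for x in(.425,.446) for y in(-.1625,-.1815)])
for y in (-.176,-.2035): print('salt',y,'foot',P((.557,y,0)),'mid',P((.557,y,.03)),'top',P((.557,y,.09)))
for y in (-.1155,-.084): print('sp1',y,'foot',P((.558,y,0)),'top',P((.558,y,.106)))
print('sp2',P((.558,-.055,.106)),'sp3',P((.558,-.2335,.106)),P((.558,-.2335,0)))
g=cv2.cvtColor(f['img'],cv2.COLOR_RGB2BGR)
z=lambda a,k:cv2.resize(a,None,fx=k,fy=k,interpolation=cv2.INTER_CUBIC)
cv2.imwrite('pics/e.png',z(g[175:270,270:390],6))
E
```

```text
d5 back finger bottom corners [[306, 332], [333, 350], [335, 316], [362, 334]]
d5 front finger [[146, 421], [173, 441], [178, 403], [205, 423]]
salt -0.176 foot [352, 374] mid [357, 327] top [368, 231]
salt -0.2035 foot [392, 400] mid [397, 354] top [409, 257]
sp1 -0.1155 foot [271, 317] top [285, 150]
sp1 -0.084 foot [229, 289] top [241, 123]
sp2 [203, 99] sp3 [461, 258] [437, 429]
```

View pics/e.png

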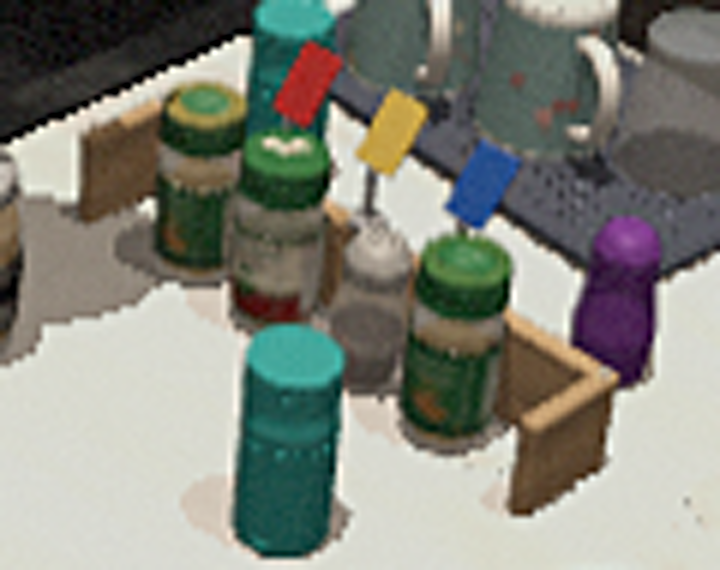

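The jars stand where they began: the push only tipped them and they fell back upright, so the finger ends appear to sit higher than I assumed. I'll check the finger end against the projected TCP in the saved frames.

```bash
python3 - <<'E'
from h import *
import pickle
S=fix(pickle.load(open('scene0.pkl','rb'))); f,h=pickle.load(open('6.pkl','rb'))
yaw=-2.675; ty=np.array([np.sin(yaw),-np.cos(yaw),0]); t=np.array([.3035,-.6024,.188])
for z in (0,.02,.04,.066): print('start z+',z,[np.round(proj(S,t+k*ty+[0,0,z])).astype(int).tolist() for k in(-.0965,-.065,-.044,0,.044,.065,.0965)])
# ascii luminance of the gripper in scene0
g=cv2.cvtColor(S['img'],cv2.COLOR_RGB2GRAY)
for r in range(236,326,3): print(r,''.join(' .:-=+*#%@'[int(v)*10//256] for v in g[r,345:500:2]))
E
```

```text
start z+ 0 [[463, 342], [445, 337], [433, 333], [408, 325], [385, 318], [374, 314], [358, 309]]
start z+ 0.02 [[467, 335], [448, 329], [436, 326], [411, 318], [387, 310], [375, 307], [359, 302]]
start z+ 0.04 [[470, 328], [451, 322], [438, 318], [413, 310], [388, 303], [377, 300], [360, 294]]
start z+ 0.066 [[474, 318], [455, 312], [442, 308], [416, 300], [391, 293], [379, 290], [362, 285]]
236 :..::----:=**+. -%%%%%%######%:-+     .......... ..   . ..   . ::-+*-     -=-.
239 ::.-:-::-:+**-:=%@%%%%%%##%###::=     :.....   ... ..      .  .%%% :+*:.......
242 .:.-::::+*+-::.....-*#%%%%##%#% :=      ::. .... ..   . ... ==%%%%%%% :**. ...
245 .::--:+*=::::....:... %%%%%%#### .=.       :-:::. . ... . ====%%%%%%%%%%. -  .
248 -==+%@:::::--.........+%%%%%%%###  .-.                   .====%%%%%%%%%%%%%%%+
251 %#%%%%:::::::......... .. :+*%%%%##  --:                 :===-%%%%%%%%%%%%%%%%
254 %%%%%---:::-...:.....       ..   =*%@--+--::         .:=====#**%%%%%%%%%%%%%%%
257 %%%#%-:::=%-.......::   .  :        .--=-----------=-==-#%%%%*++*%%%%%%%%%%%%%
260 %%%%#:.%%%%.=....... ......*%@%%#    -
[... 1083 characters left out ...]
%%%%%*:.:=*=::::...   . ..:::.%%%%%%
302 #%=:::::::::::::::--- =+++++++++++++++++=*%%%%%%%* :. ....::.   :.:  . *%%%%%%
305 #--.:::-:-::::::::--- +++++++++++++++++++=%%%%%%@  -.   .  .....:===--#%%%%%%%
308 ##%:::::=-=:---:::::+=++++++++++++++++++++%%%%%%+  -:    ..  . .-=-*--%%%%%%%%
311 %##%:::::::----:::::+%++++++++++++++++++++%%%%%@. -----=%*     :==-%%%%%%%%%%%
314 %%%#%::::::::::::::-=%%+++++++++++++++++++=%%%%+ :----+%%%%%%%@---%%%%%%%%%%%%
317 %%%%%%%::::::::::.%%%%%%=++++++++++++++++++#%%%. ----*%%%%%%%%%%#+%%%%%%%%%%%%
320 %%%%%%%%%%%*+:=%%%%%%%%%++++++++++++++++++=%%%@ :---+%%%%%%%%%%%%%%%%%%%%%%%%%
323 %%%%%%%%%%%%%%%%%%%%%%%%+++++++++++++++++++%%%@ ---:%%%%%%%%%%%%%%%%%%%%%%%%%%
```

```bash
python3 - <<'E'
import cv2
g=cv2.imread('pics/scene0.png',0)
for r in range(302,346,2): print(r,''.join(' .:-=+*#%@'[int(v)*10//256] for v in g[r,420:475]))
g=cv2.imread('pics/d5.png',0); print('d5 cols 60..370 step 6 rows 250..')
for r in range(180,462,9): print(r,''.join(' .:-=+*#%@'[int(v)*10//256] for v in g[r,60:420:5]))
E
```

```text
302 ++++===*%%%%%%%%%%%%%%@*.  :-.-  .......::.:..      .:.
304 ++++++==%%%%%%%%%%%%%%%:   --:     .     . ..:::.   .::
306 +++++++=*%%%%%%%%%%%%@-   .--   .  .    .. ..    ...::-
308 ++++++++=%%%%%%%%%%%@+.   ---:.   . .  . .     .   .:-=
310 +++++++==%%%%%%%%%%%%:   --------:-.::         . ..:-==
312 ++++++++=%%%%%%%%%%%:   :---------=%%%%%%%#::    +---==
314 ++++++++===%%%%%%%@+.  .:-------:+%%%%%%%%%%%%%%%@--:-=
316 ++++++++++==%%%%%%#.   ::-------%%%%%%%%%%%%%%%%%%+==+=
318 +++++++++=%%%%%%%%+.  -------:+%%%%%%%%%%%%%%%%%%%%%%%#
320 +++++++++=*%%%%%%@=  :------:+%%%%%%%%%%%%%%%%%%%%%%%%%
322 ++++++++++=%%%%%%@: +--------%%%%%%%%%%%%%%%%%%%%%%%%%%
324 ++++++++++=*%%%%%%##%%#==:::%%%%%%%%%%%%%%%%%%%%%%%%%%%
326 +++++++++++=%%%%%%%%%%%%%%%#%%%%%%%%%%%%%%%%%%%%%%%%%%%
328 ++++++++++++*%%%%%%%%%%%%%%%%%%%%%%%%%%%%%%%%%%%%%%%%%%
330 ++++++++++++=%%%%%%%%%%%%%%%%%%%%%%%%%%%%%%%%%%%%%%%%%%
332 ++++++++++++=%%%%%%%%%%%%%%%%%%%%%%%%%%%%%%%%%%%%%%%%%%
334 ++++++++++++=*%%%%%%%%%%%%%%%%%%%%%%%%%%%%%%%%%%%%%%%%%
336 +++++++++++++=%%%%%%%%%%%%%%%%%%%%%%%%%%%%%%%%%%%%%%%%%
338 ++++++++++++++=%
[... 2017 characters left out ...]
.:==...
387 ############################%%%%%%=-:::::::-----------:.:=--------==:..:
396 ############################%##*-=---::::::::::::::::::.:=--------=-:..:
405 #######################%%#%%*-:------:.::::::-::::::::.:-+=-------=-. ..
414 #################%%%##=*#*==-::-**#=:.::::::::::::::::::=++----------.. 
423 ##############%%%*+=---------*%%%%%#=::--------::::--:::-+++=-------==:.
432 ##########%%##*==--=------=-###%#%%%+..:--------------::=+++++===---:-=-
441 ########%#++=-----==---=++=--:=#%%@#=:::::::::--:--:::.:=+++++++++-=%#=-
450 #######%#*-:----------==--==++++*%%*-.:-::::-::::::::-::=+***#%%%%%%%%@*
459 ########%%%=------------=++++++++++-:.::::::--::::::::.-%%%%%%%%%%%%%%%%
```

jog_arm:
  deltas:
    - [[0.5, 0, 0, 0], [1.1, 0, 0.1, 0], [1.7, 0, 0.6, 0], [2.2, 0, 1.2, 0], [2.3, 0, 1.9, 0], [2.3, 0, 2.5, 0], [2.3, 0, 2.9, 0], [2.3, 0, 3.05, 0]]

```text
t: 13.25
eef_pos: [0.4195, -0.1423, 0.0166]
ee_rot: [3.139, -0.0, -1.571]
force: [-0.2, 0.2, 0.5]
width: 0.0878
gripper_force: 0.0
```

```bash
python3 - <<'E'
from h import *
f=fix(cam('scene','s7.png')); s=arm.get_state(); t=s['eef_pos']; print(t,s['force'],s['q'])
for z in (0,.02,.04): print(z,[np.round(proj(f,t+np.array([k,0,z]))).astype(int).tolist() for k in(-.065,-.044,0,.044,.065)])
g=cv2.cvtColor(f['img'],cv2.COLOR_RGB2GRAY)
for r in range(196,262,2): print(r,''.join(' .:-=+*#%@'[int(v)*10//256] for v in g[r,265:345]))
E
```

```text
[ 0.41954538 -0.14216892  0.01637392] [-0.42425305  1.46614406 -1.31087127] [ 1.20949810e-01  1.78719091e-01 -7.06263643e-01 -1.86982703e-04
 -6.88677697e-01 -1.21271206e-01]
0 [[271, 255], [277, 252], [288, 246], [299, 240], [304, 237]]
0.02 [[271, 250], [277, 247], [288, 241], [299, 235], [305, 232]]
0.04 [[271, 245], [277, 242], [289, 235], [300, 229], [305, 227]]
196 ........   %%@@+-:       :-----==--------:--: . .... ..::..+%%%%%%+*******+-----
198 --++.  %%%%%%%@+-:    .  :-------:----------:  .....   ..:.*%%%%%#*******+------
200 -:-==+#%%%%%%%@+-:       :------::----------=.    . .... :.:@%%%*+******=: .:---
202 :::::-:=%%%%%%%--:       --------------------.       .  .  ==%%%%%*****+%%%-...:
204 :::::::.#%%@#*:::.       ----------------::.  .    .   .-=-.=#%%%%--%#*%%%%%%#-:
206 :::::--.+*=.       ::    ------------::.  .          :----.:@%%%%#-+%%%%%%%%%%%@
208 +++:::..     ::     .::..--------:..        .. .. ...  -=.:#%%%%@*:#%%%%%%%%%%%*
210 ::....   :%@%*=.         -----:.   ::.    .::.  .. .  .--===***#+=:-*%%%%%%%%%%*
212 .:.. .===#=:. ==%%%#:..:. .    ..:-----:..::::
[... 1374 characters left out ...]
.=@%######%*-..:::::
246 #######%%%##%%%**-------+-=---=+++-+++++++++=.::------------.-%%%%####%*==:. .  
248 ####%%%++%%**----:#=-+=---==++++++++++++++++=:-::::-:-:--:::.*%%%%%%%%#%#----=--
250 %%%**----------##%%%-:==++++++++++++++++++++-.:::::=-:-::-.-.#%%%%%%%%%%%%%%#+--
252 *------------*%%%##%%%%+++++++++++++++++++++-:::::::::::::::.%%%%%%%%%%%%%%%%%%%
254 --=--=----+==--=*%%%%%%%%%+++++++++++++=--#%-.:::::::::::::.:@%%%%%%%%%%%%%%%%%%
256 --------=---++++++*%%%%##+++++=%%%%%##%#%%%#:.:::::::::::::.+%%%%%%%%%%%%%%%%%%%
258 #-------++++++++++++++=+++==%%%%%%%#######%#-::::::::::::::.-*%%%%%%%%%%%%%%%%%%
260 %%#------=+++++++++++++=%%%%%%%%%%%%######%*::::::::::::.:..=+=*%%%%%%%%%%%%%%%%
```

The open fingers end 25–30 mm higher in the image than the reported TCP. I'll close them here and check again.

jog_arm:
  deltas:
    - [[0, 0, 0, 0], [0, 0, 0, 0], [0, 0, 0, 0], [0, 0, 0, 0], [0, 0, 0, 0], [0, 0, 0, 0], [0, 0, 0, 0], [0, 0, 0, 0]]
  grip: 0
  squeeze: 10

```text
t: 14.3
eef_pos: [0.4207, -0.1419, 0.0179]
ee_rot: [3.142, -0.0, -1.571]
force: [0.0, -0.5, -0.3]
width: 0.0132
gripper_force: 0.0
```

```bash
python3 - <<'E'
from h import *
f=fix(cam('scene','s8.png')); s=arm.get_state(); t=s['eef_pos']; print(t,s['force'])
for z in (0,.02,.04): print(z,[np.round(proj(f,t+np.array([k,0,z]))).astype(int).tolist() for k in(-.021,0,.021)])
g=cv2.cvtColor(f['img'],cv2.COLOR_RGB2GRAY)
for r in range(200,262,2): print(r,''.join(' .:-=+*#%@'[int(v)*10//256] for v in g[r,265:345]))
E
```

```text
[ 0.42067005 -0.14187221  0.01792863] [ 0.06836514  0.13595699 -0.74336186]
0 [[283, 248], [288, 245], [294, 242]]
0.02 [[283, 243], [289, 240], [294, 237]]
0.04 [[283, 238], [289, 235], [294, 232]]
200 ::-==+#%%%%%%%%=-:       :------------------=.  ..... .  . :@%%%*+******=...:---
202 :::::-:=%%%%%%%---       :-----------------:-            .::-%%%%%+****+%%%-...-
204 :::::::.#@@#*-  :.       ---------------:..   .:---:...:---.=#%%%%--%#*%%%%%%#-.
206 ::::--::==.    .   .::.  -----------:: .  .::------::-----..@%%%%#-+%%%%%%%%%%%@
208 ++=:::..    ..:.     .:. -------::.   .:.::--=-:::. .:--=::*%%%%@*:#%%%%%%%%%%%*
210 ...  .  .:=-=::.         :--::.   .:.:..  .:::::.:--------==***#+=:-*%%%%%%%%%%*
212 :::...--::.....    .:.::.     .:.:.. .........:--===-------:-==-=**+=*%%%%%%%%%@
214 :::::::::  ....:.:::...   .:::.. :.. ....    :-::=-----::::::-::***#+*##%%%%##+=
216 ::.:::::::...:::..    .::::..:. .:.:.        -----=--------:::=+*######*=%%*==--
218 :..::::::.:::.  . .:::.::..:.::....:.    ..:-----==-====---:::+++**#**++=++:==--
220 .::.::::.:::::. .   .:..:::...  :--=...---=----
[... 1033 characters left out ...]
.=@%######%*: ..::::
246 ##########%**------------------=++++++++++++=::-----------:-.-%%%%####%*=-:..  .
248 ########%%#--------+----------+=++++++++++++=::-::::---:-::..*%%%%%%%%#%#-------
250 #%%%%%%**---------==--+----=++++++++++++++++-..::::=-::::-::.#%%%%%%%%%%%%%%#+--
252 *===------:##%%#---+=+++++++++++++++++++++++-::::::::::::::..%%%%%%%%%%%%%%%%%%%
254 ++++=----**%%###%##+++++++++++++++++==+---#%-.:::::::::::::.-@%%%%%%%%%%%%%%%%%%
256 +=---++-----+%%#%%%%%%+++++++++++==%%%#%%%%#-.::::::::::::..+@%%%%%%%%%%%%%%%%%%
258 #====---++++==#*%%%%##++++++++=%%%%#######%#:::::::::::::::.=*%%%%%%%%%%%%%%%%%%
260 #%%#==+++++++++++*#+++=%%%%+#%%%%%%%######%+::::::::::::::..=+=*%%%%%%%%%%%%%%%%
```

jog_arm:
  deltas:
    - [[0, 0, 0.03, 0], [0, 0, 0.06, 0], [0, 0, 0.09, 0], [0, 0, 0.12, 0], [0, 0, 0.15, 0], [0, 0, 0.18, 0], [0, 0, 0.21, 0], [0, 0, 0.22, 0]]

```text
t: 15.35
eef_pos: [0.4206, -0.1419, 0.0046]
ee_rot: [3.141, -0.0, -1.571]
force: [0.0, 0.5, 0.5]
width: 0.0001
gripper_force: 0.0
```

```bash
python3 - <<'E'
from h import *
f=fix(cam('scene','s9.png')); s=arm.get_state(); t=s['eef_pos']; print(t,s['force'],s['width'])
a=f['img'].astype(int); b=cv2.cvtColor(cv2.imread('pics/s6.png'),cv2.COLOR_BGR2RGB).astype(int)
print('tip proj',proj(f,t),proj(f,t+np.array([0,0,.03])))
H=cv2.cvtColor(f['img'],cv2.COLOR_RGB2HSV)
for r in range(222,256,2): print(r,' '.join('%3d,%3d'%(H[r,c,1],H[r,c,2]) for c in range(280,304,2)))
E
```

```text
[ 0.42056977 -0.14184995  0.00460943] [-0.70945104 -1.06384538 -0.96892169] 0.00014907212397730941
tip proj [288.17426168 248.89821495] [288.48772759 240.99575918]
222  58, 31 158, 21  77, 30 137, 67   5, 51  33, 61  19, 54   5, 51  31, 25 108, 71  81, 22  49, 21
224  33, 39  81, 22  51, 30 121,143  13, 39   4, 60  12, 44  38, 34 106, 24  25, 81 255,  5  42,109
226  54,119  47, 86  24, 42  18,127 148,152  51, 30  58, 22 122, 23  73, 14  26,180  14,224  28,219
228  42,135  24,128  22,118  13, 60 157,114  35, 22  28, 27  31, 49  51, 95  41,156  41,137  17,179
230  21, 99  19, 55  59, 73  55, 92  42, 49   0,  0  61, 21  49, 98  50, 87  37,153  38,148  38,142
232  36,136  47,103  48, 85  52, 94  46,100  44, 98  33, 39  52, 93  43,101  39, 99  42,116  36,150
234  45, 97  45,101  48, 85  49, 89  40, 95  40, 63  58, 48  55, 92  40,108  33,101  44,104  43,118
236  43,102  40, 90  49, 83  46, 88  55, 93  51, 35  47, 71  42, 92  41,107  45,103  43,101  40,102
238  38, 95  43, 95  52, 89  49, 84  45, 96  70, 76  54, 75  41, 87  36,105  41, 99  39,105  35,101
240  33,211  35, 94  38, 88  50, 87  58, 92  52, 54  33, 78  44,104  44,105  41,100  42, 98  37,104
242  29,217  33,218  30,102  47, 97  45, 91  34, 98  44,105  25,102  33, 99  43,137  41,123  46,100
244  38,163  47, 92  41,100  37,104  37,104  40,101  34, 98  40,140  41,123  32, 96  39,136  42,147
246  41,100  42, 98  47,104  32,103  40,102  37,103  43, 96  40,101  44, 93  38,149  38,147  37,146
248  42,104  37,104  35,102  38,100  38,107  52, 99  39, 98  39, 97  42,116  40,145  40,142  40,145
250  40, 90  39, 99  43, 96  35,101  44, 98  40,101  40, 96  39,137  40,148  41,144  39,144  36,147
252  31,221  33,209  41, 93  35,140  38,142  43,136  36,149  38,147  43,143  39,144  41,144  38,146
254  33,210  32,212  32,206  50, 77  37,146  38,147  35,144  43,142  35,145  36,142  36,141  42,141
```

jog_arm:
  deltas:
    - [[0, 0, 0.02, 0], [0, 0, 0.04, 0], [0, 0, 0.06, 0], [0, 0, 0.08, 0], [0, 0, 0.1, 0], [0, 0, 0.11, 0]]

```text
t: 16.15
eef_pos: [0.4207, -0.1419, -0.0019]
ee_rot: [3.142, 0.0, -1.571]
force: [0.0, 1.2, 0.3]
width: 0.0009
gripper_force: 0.0
```

jog_arm:
  deltas:
    - [[0, 0, 0.03, 0], [0, 0, 0.06, 0], [0, 0, 0.09, 0], [0, 0, 0.12, 0], [0, 0, 0.15, 0], [0, 0, 0.18, 0], [0, 0, 0.2, 0], [0, 0, 0.2, 0]]

```text
t: 17.15
eef_pos: [0.4206, -0.1419, -0.0139]
ee_rot: [3.141, -0.0, -1.571]
force: [-0.1, 0.4, -0.6]
width: 0.0006
gripper_force: 0.0
```

Still no contact at −14 mm, which confirms that the fingers end well short of the reported TCP. I'll keep feeling for the surface.

jog_arm:
  deltas:
    - [[0, 0, 0.025, 0], [0, 0, 0.05, 0], [0, 0, 0.075, 0], [0, 0, 0.1, 0], [0, 0, 0.12, 0], [0, 0, 0.14, 0], [0, 0, 0.16, 0], [0, 0, 0.16, 0]]

```text
t: 18.15
eef_pos: [0.4206, -0.1419, -0.0235]
ee_rot: [3.141, -0.0, -1.571]
force: [0.2, 0.3, 1.1]
width: 0.0002
gripper_force: 0.0
```

jog_arm:
  deltas:
    - [[0, 0, 0.02, 0], [0, 0, 0.04, 0], [0, 0, 0.06, 0], [0, 0, 0.08, 0], [0, 0, 0.08, 0]]

```text
t: 18.77
eef_pos: [0.4206, -0.1419, -0.0283]
ee_rot: [3.141, -0.0, -1.571]
force: [0.2, 0.3, 0.0]
width: 0.0005
gripper_force: 0.0
```

jog_arm:
  deltas:
    - [[0, 0, 0.017, 0], [0, 0, 0.034, 0], [0, 0, 0.05, 0], [0, 0, 0.067, 0], [0, 0, 0.067, 0]]

```text
t: 19.4
eef_pos: [0.4206, -0.1419, -0.0324]
ee_rot: [3.141, -0.0, -1.571]
force: [0.4, -0.5, 0.3]
width: 0.0007
gripper_force: 0.0
```

```bash
python3 - <<'E'
from h import *
f=fix(cam('scene','s10.png')); s=arm.get_state(); t=s['eef_pos']; print(t,s['force'],s['q'])
print('tip proj',proj(f,t),proj(f,t+np.array([0,0,.03])))
H=cv2.cvtColor(f['img'],cv2.COLOR_RGB2HSV)
for r in range(230,264,2): print(r,' '.join('%3d,%3d'%(H[r,c,1],H[r,c,2]) for c in range(280,304,2)))
E
```

```text
[ 0.4206228  -0.14186217 -0.03229513] [-0.39414218 -0.34295002 -0.04949173] [ 1.21517030e-01  2.67198794e-01 -7.55569338e-01  1.47651302e-05
 -5.48164078e-01 -1.21574920e-01]
tip proj [287.8165611  258.31360174] [288.1195781 250.6801507]
230  13, 60  16, 64  24, 42  99, 18 157, 39 145, 81  94, 57  20, 26 150, 73 133, 23  14, 37  44, 35
232  12, 42  11, 24  20, 38 148, 86 141, 67  83, 34  35, 29  53, 24  85, 21 161,109  30, 17  94, 27
234  46, 11  85, 21 116, 11  32, 24  24, 63  24, 63  14, 55  17, 46 122, 23 155, 66  51, 10  28, 54
236  47,114  64, 20 107, 19 114,146  94, 60  28, 37  18, 29 235, 13 121, 21  36,100  39, 98  38,108
238  50,108  20,126  15,123  15, 70 139, 97  71, 25  29, 26 255,  5  50, 86  43,106  34,105  35,103
240  27,103  10, 78  36, 57  46, 61  66, 31  11, 24  49, 62  54, 90  38,100  45, 96  45,101  43,102
242  45,114  47,104  39, 85  51,116  53, 86  56, 64  67, 88  53, 92  43,100  42,104  42,104  42,103
244  39,172  47, 82  49, 83  41, 99  46, 95  62, 29  47,104  48, 90  46, 99  39, 99  36,105  47,103
246  42,104  46, 83  55, 88  52, 89  44, 99  80, 16  49, 98  44, 86  39,143  37, 97  44, 92  35,137
248  39,104  61, 92  45, 91  47, 86  47, 93  51, 35  46, 94  46, 94  40,103  39,136  35,151  37,144
250  54, 99  42,104  46, 95  48, 90  56, 91  85,  6  38,107  37,103  41, 99  42, 90  42,144  39,145
252  44,109  39, 97  42,104  46, 95  38,101  45,102  46,105  29, 96  42,128  38,148  40,145  40,146
254  30,218  32,205  47, 93  39,105  35,101  34,156  38,136  41,148  37,146  37,145  37,144  40,148
256  30,212  31,213  34,202  46,110  46, 99  39,144  40,148  38,146  36,143  42,139  36,133  36,196
258  35,214  32,218  38,161  39,131  43,147  42,144  37,146  40,140  10,208   9,227  31,215  32,212
260   7,234  33,178  36,143  41,144  11,209  13,215  46,133  10,226  12,221   8,219  10,214  30,212
262  38,142  40,141  50,133  11,211   9,222  10,221  13,221  12,218  11,218  12,218  10,219  32,212
```

jog_arm:
  deltas:
    - [[0, 0, 0.017, 0], [0, 0, 0.034, 0], [0, 0, 0.05, 0], [0, 0, 0.05, 0]]

```text
t: 19.95
eef_pos: [0.4206, -0.1419, -0.0353]
ee_rot: [3.141, -0.0, -1.571]
force: [-0.4, -0.3, -0.6]
width: 0.0003
gripper_force: 0.0
```

jog_arm:
  deltas:
    - [[0, 0, 0.017, 0], [0, 0, 0.034, 0], [0, 0, 0.05, 0], [0, 0, 0.05, 0]]

```text
t: 20.45
eef_pos: [0.4207, -0.1419, -0.0374]
ee_rot: [-3.141, -0.0, -1.57]
force: [-4.3, 2.6, 17.0]
width: 0.0005
gripper_force: 8.3
```

Contact came at a reported z ≈ −0.0365, so true fingertip height = reported z + 0.0365 m; my pushes were at about 80 mm and simply tipped the jars. I'll redo the wedge at a true height of about 44 mm (reported 0.007).

jog_arm:
  deltas:
    - [[0, 0, -0.4, 0], [0, 0, -0.755, 0], [0.05, -0.3, -0.755, 0], [0.05, -0.65, -0.755, 0], [0.05, -0.65, -0.755, 0], [0.05, -0.65, -0.755, 0], [0.05, -0.7, -0.755, 0], [0.05, -0.75, -0.755, 0]]
  grip: 87.6

```text
t: 21.45
eef_pos: [0.4656, -0.1448, 0.0071]
ee_rot: [3.142, 0.0, -1.571]
force: [0.1, 0.4, 0.7]
width: 0.075
gripper_force: 0.0
```

jog_arm:
  deltas:
    - [[0, -0.05, 0, 0], [0, -0.12, 0, 0], [0, -0.2, 0, 0], [0, -0.27, 0, 0], [0, -0.34, 0, 0], [0, -0.41, 0, 0], [0, -0.47, 0, 0], [0, -0.53, 0, 0]]

```text
t: 22.45
eef_pos: [0.498, -0.1453, 0.0078]
ee_rot: [-3.141, -0.0, -1.571]
force: [-7.9, -5.6, 11.7]
width: 0.0878
gripper_force: 7.5
```

```bash
cat >> h.py <<'E'
def blobs(img,lo,hi,box,amin=8):
    H=cv2.cvtColor(img,cv2.COLOR_RGB2HSV); m=cv2.inRange(H,np.array(lo),np.array(hi)); M=np.zeros_like(m); x0,y0,x1,y1=box; M[y0:y1,x0:x1]=m[y0:y1,x0:x1]
    n,l,st,c=cv2.connectedComponentsWithStats(M); return [(np.round(c[i],1).tolist(),st[i].tolist()) for i in range(1,n) if st[i,4]>amin]
def rep(name):
    f=fix(cam('scene',name)); s=arm.get_state(); print(np.round(s['eef_pos'],4),np.round(s['force'],1))
    for k,lo,hi in(('green',(45,110,40),(80,255,220)),('red',(0,130,50),(8,255,220))): print(k,blobs(f['img'],lo,hi,(280,175,375,260)))
    return f
E
python3 -c "
from h import *
f=rep('s11.png')"
```

```text
[ 0.4979 -0.1455  0.0078] [-4.5 -3.1  9.2]
green [([346.8, 221.1], [339, 214, 16, 14, 142]), ([343.1, 234.4], [338, 232, 10, 6, 16]), ([338.1, 238.7], [337, 235, 4, 8, 11]), ([347.0, 240.6], [343, 234, 8, 13, 43])]
red [([314.5, 224.4], [309, 222, 11, 5, 24])]
```

jog_arm:
  deltas:
    - [[0, 0, -0.03, 0], [0, 0, -0.05, 0], [0, 0, -0.05, 0]]

```text
t: 22.88
eef_pos: [0.4976, -0.1448, 0.01]
ee_rot: [-3.142, 0.0, -1.571]
force: [-0.5, 0.9, 0.5]
width: 0.0878
gripper_force: 0.1
```

```bash
python3 -c "
from h import *
f=rep('s12.png')"
```

```text
[ 0.4975 -0.1448  0.01  ] [ 0.6 -1.1 -0.1]
green [([346.8, 221.0], [339, 214, 16, 14, 149]), ([344.3, 238.8], [337, 231, 14, 16, 73])]
red [([315.0, 224.6], [309, 221, 12, 7, 26])]
```

jog_arm:
  deltas:
    - [[-0.03, 0, 0, 0], [-0.06, 0, 0, 0], [-0.09, 0, 0, 0], [-0.12, 0, 0, 0], [-0.15, 0, 0, 0], [-0.18, 0, 0, 0], [-0.21, 0, 0, 0], [-0.21, 0, 0, 0]]

```text
t: 23.92
eef_pos: [0.4963, -0.1328, 0.0101]
ee_rot: [3.14, -0.001, -1.571]
force: [-4.2, -6.9, 6.2]
width: 0.0875
gripper_force: 4.1
```

```bash
python3 -c "
from h import *
f=rep('s13.png')
for y in (-.1145,-.100): print(np.round(proj(f,(.540,y,.015)),1), np.round(proj(f,(.558,y,.106)),1))
H=cv2.cvtColor(f['img'],cv2.COLOR_RGB2HSV); g=cv2.cvtColor(f['img'],cv2.COLOR_RGB2GRAY)
for r in range(176,244,2): print(r,''.join('G' if 45<=H[r,c,0]<=85 and H[r,c,1]>100 else 'r' if H[r,c,0]<=8 and H[r,c,1]>130 and H[r,c,2]>50 else ' .:-=+*#%@'[int(g[r,c])*10//256] for c in range(280,350)))
"
```

```text
[ 0.4964 -0.1329  0.0101] [-4.1 -6.7  6. ]
green [([346.9, 221.1], [340, 214, 15, 14, 148]), ([344.0, 239.2], [337, 232, 14, 16, 78])]
red [([314.0, 222.7], [310, 221, 9, 4, 23])]
[311.1 226.1] [317.3 199.8]
[307.9 223.9] [313.9 197.7]
176     .G           G .... ... ..... .... ... ==+**+-:---------:-%%@=---:
178 . .    G       G    ..::::..... .. ..:..   -+======---------::%%%==-::
180   .  .  .       .       ...:::::::...      =+======---------::#**==--:
182 .   .     .. ...... G    G               .===-----------------+++----:
184      ...:..........--.G          G   .-=-=-----. ::----------====----:
186 .:.:::::::::... G #--.      .--:---===-----::-:.  G .:-----=#-------::
188 .:..........  %%@#=--    G  .------=----------:..  .. ...----------:--
190 ::.:.:. G %%%%%%-::--   G   .------..---------: .. ... .. ::----==---:
192 ...  %%%%%%%#*+=.:---    GG .------------------..... .. . . :....---:-
194  %%%%%%%#*=----:G.---       :---------------::.       . G:-:*:...--::-
196 %%%##==-----:::.      .     :------------::G         :-----=----------
198 **@=:--:::.:..    G G .:::  -------
[... 985 characters left out ...]
-======---=---:GGGGGGGGGG
226 #######%#--------.-----------=-------=-===-------------=---==-GGGGGGGG
228 #######%#------- .-------------=========----=----------:--:=+====--:::
230 #######%#-------:=#%=-----------=G++++++++++----------:-:-G---========
232 #######%#*=:----.*%%=----------G++++++++++++++=----------:GGG::-------
234 #########%%%+:-+*+*--------+-=-++++++++++++++++G:-----::-.G::GGGG-::G:
236 ########%%+%%+*--------+-=---+-:=++++++++++++++:::::::::+.G:::G::GGGGG
238 ###%%%%*---------#%%%%----=+++-.::-=++++++++=::::::::::==.GG:::::.GG:G
240 %%**-----------**%%###%%+=++++-::::::.:::GGG...---------:G.::::GGGG:GG
242 ------------+-=---+%%%%%%%@%++G.GG:::-:G:::G:G-@%#####%%-GG:::::GGG:GG
```

The body now rests on spice_1's cap, and the push still tips the jar, so pushing it sideways is out at this geometry. I'll change approach: hold each tall jar by its cap, dragging it along upright on the worktop, and push only the short salt shaker near its foot. spice_2 goes first.

jog_arm:
  deltas:
    - [[0.1, 0, 0, 0], [0.2, 0.0, 0, 0], [0.2, 0.1, -0.5, 0], [0.2, 0.1, -1.2, 0], [0.1, 0.0, -1.8, 0], [-0.4, -0.4, -2.0, 0], [-1.0, -0.85, -2.0, 0], [-1.31, -1.03, -2.0, 0]]
  grip: 75

```text
t: 24.98
eef_pos: [0.5606, -0.0522, 0.13]
ee_rot: [-3.141, 0.0, -1.57]
force: [-0.3, -0.4, 0.3]
width: 0.0751
gripper_force: 0.0
```

```bash
python3 -c "
from h import *
f=rep('s14.png'); h=fix(cam('top','t14.png'))
for k,lo,hi in(('green',(45,110,40),(80,255,220)),): print(blobs(h['img'],lo,hi,(240,140,340,220)))
"
```

```text
[ 0.5612 -0.0511  0.1296] [3.7 1.1 1.6]
green [([315.2, 202.1], [302, 196, 23, 14, 161]), ([303.9, 212.1], [300, 207, 7, 12, 37]), ([346.7, 221.0], [339, 214, 16, 14, 148]), ([344.0, 239.3], [337, 231, 14, 17, 83])]
red [([320.9, 188.5], [316, 182, 11, 14, 78]), ([314.1, 225.2], [309, 222, 11, 6, 31])]
[([320.1, 158.8], [315, 157, 10, 5, 33])]
```

jog_arm:
  deltas:
    - [[0.04, 0.04, 0.1, 0], [0.04, 0.04, 0.5, 0], [0.04, 0.04, 0.9, 0], [0.04, 0.04, 1.25, 0], [0.04, 0.04, 1.45, 0], [0.04, 0.04, 1.52, 0]]

```text
t: 25.82
eef_pos: [0.5561, -0.0568, 0.0382]
ee_rot: [3.14, -0.0, -1.572]
force: [0.3, -0.2, 0.0]
width: 0.075
gripper_force: 0.0
```

jog_arm:
  deltas:
    - [[0, 0, 0, 0], [0, 0, 0, 0], [0, 0, 0, 0], [0, 0, 0, 0], [0, 0, 0, 0]]
  grip: 30
  squeeze: 15

```text
t: 26.45
eef_pos: [0.5574, -0.056, 0.0393]
ee_rot: [-3.141, 0.0, -1.571]
force: [0.9, -0.9, 2.5]
width: 0.0449
gripper_force: 15.0
```

jog_arm:
  deltas:
    - [[-0.06, 0, -0.005, 0], [-0.14, 0, -0.005, 0], [-0.22, 0, -0.005, 0], [-0.3, 0, -0.005, 0], [-0.38, 0, -0.005, 0], [-0.44, 0, -0.005, 0], [-0.48, 0, -0.005, 0], [-0.48, 0, 0, 0]]

```text
t: 27.45
eef_pos: [0.5583, -0.0268, 0.0397]
ee_rot: [-3.139, 0.0, -1.57]
force: [3.4, -0.7, 8.7]
width: 0.0451
gripper_force: 15.1
```

jog_arm:
  deltas:
    - [[0, 0, 0, 0], [0, 0, 0, 0], [0, 0, -0.3, 0], [0, 0, -0.8, 0], [0, 0, -1.3, 0], [0, 0, -1.5, 0]]
  grip: 65

```text
t: 28.2
eef_pos: [0.5568, -0.0271, 0.1298]
ee_rot: [-3.141, 0.0, -1.571]
force: [0.0, -0.2, -0.8]
width: 0.0648
gripper_force: 0.0
```

```bash
python3 -c "
from h import *
f=rep('s15.png')
for y in(-.056,-.027): print(proj(f,(.558,y,.106)))
H=cv2.cvtColor(f['img'],cv2.COLOR_RGB2HSV); g=cv2.cvtColor(f['img'],cv2.COLOR_RGB2GRAY)
for r in range(176,232,2): print(r,''.join('G' if 45<=H[r,c,0]<=85 and H[r,c,1]>100 else 'r' if H[r,c,0]<=8 and H[r,c,1]>130 and H[r,c,2]>50 else ' .:-=+*#%@'[int(g[r,c])*10//256] for c in range(280,350)))
"
```

```text
[ 0.5572 -0.0271  0.1306] [ 1.4 -0.4  2.3]
green [([304.4, 199.6], [302, 197, 5, 6, 14]), ([316.6, 202.5], [308, 196, 17, 14, 134]), ([304.9, 211.9], [301, 208, 8, 11, 37]), ([346.8, 221.1], [339, 214, 16, 14, 151]), ([345.6, 238.1], [338, 231, 13, 15, 57]), ([338.2, 240.0], [337, 236, 4, 9, 15])]
red [([320.9, 188.8], [316, 182, 11, 14, 78]), ([314.4, 225.3], [309, 223, 11, 5, 27])]
[303.97149239 191.64677153]
[297.64959351 187.76592518]
176      G .:-::            .........:-:::-::::G+%#*=-:---------:-%%%=---:
178 G        . .       ....... ......:.--::G:G-:::--:------------:%%%=---:
180             .  .............    ..:.::G--:::::-::-----------:-***==--:
182    ..     .............    %%@@#:G..::::.r:G.::-:-------------+++----:
184      ...:..........    %%@%%%%%#:GG..:::.r.rrr----------------==----::
186  ..::::.:::::..   %%%@%%%%%%%%@+G::::::.rrrrrrr:=----------=#=-------:
188 ..:.::.:....  %%%%%%%%%%%%%#%%@-::G--:r.rrrrr-----==------------:--::-
190 ::::::... ==#@%%##%%*=::...::-+:.::::r.r-rrr:.--------=*+==-----==---:
192 .....==+++++=-::.:=+::GG:==+=GG=+-:.rrrrrrr.:#:.:----
[... 742 characters left out ...]
:==-+**+=*%%%%%%%%%@%---:
214 %*+-==+++++++=*+:.:::.GGGGGG::-=-:--::-::::-:::::***#+*##%%%%##+=+GG*+
216 ==+++++++++----=:.G.:...GG.G:------=----=---:::=+*######*=%%*GGGGGG=GG
218 =+++++++++------=-:.GGG.GGG.:=----=======---:::=++*****++=++-GGGGG=+G=
220 %%+++++++++++-----=-=-------:----========---::::-=+***+*+=--GGGGGGGGGG
222 %%%%%++++++++++++++---------..GG-==========:::=---------::-GGGGGGGGGGG
224 %%%%%%%%++++++++++=%%%%%%%%%+rrr.rr::::r-=-::-======--==---:GGGGGGGGGG
226 %%%%%%%%%%+=++=%%%%%%%#####%#-.rrr.rrrrr--:-==---------==--==-GGGGGGGG
228 %%%%%%%%%%%%%#%%%%%%%%%%%###%==-:::.::::--+==::--------:-=:=+====--:::
230 %%%%%%%%%%%%%%%%%%%%%%%%%%%%%%#-=G++++++++++=---------:-:-.----=======
```

```bash
python3 -c "
from h import *
import pickle
S=fix(pickle.load(open('scene0.pkl','rb')));T=fix(pickle.load(open('top0.pkl','rb')))
for n in ('scene0','s6','s14','s15'):
    im=cv2.cvtColor(cv2.imread('pics/%s.png'%n),cv2.COLOR_BGR2RGB); print(n,'cyan',blobs(im,(82,120,60),(98,255,255),(290,150,350,260)),'yel',blobs(im,(20,130,120),(32,255,255),(300,180,360,215)),'blue',blobs(im,(105,130,100),(120,255,255),(335,190,375,225)))
print('turq rear',ray(S,319.4,178,.106),ray(T,242,166.5,.106))
a=cv2.imread('pics/s6.png').astype(int);b=cv2.imread('pics/s15.png').astype(int)
d=np.abs(a-b).max(2)>70
for r in range(168,262,3): print(r,''.join('#' if d[r,c] else '.' for c in range(190,400,2)))
"
```

```text
scene0 cyan [([316.6, 182.5], [311, 174, 15, 23, 171]), ([317.7, 244.4], [310, 229, 17, 31, 438])] yel [([335.0, 196.5], [330, 190, 11, 14, 93])] blue [([350.0, 205.2], [345, 199, 12, 14, 95])]
s6 cyan [([316.6, 182.7], [311, 174, 15, 24, 173]), ([317.7, 244.4], [310, 229, 17, 31, 441])] yel [([335.0, 196.5], [330, 190, 11, 14, 94])] blue [([350.0, 205.2], [345, 199, 12, 14, 95])]
s14 cyan [([317.0, 182.3], [312, 174, 14, 22, 149]), ([317.7, 244.4], [310, 229, 17, 31, 440])] yel [([335.0, 196.5], [330, 190, 11, 14, 94])] blue [([350.1, 205.3], [345, 199, 12, 14, 95])]
s15 cyan [([317.4, 181.7], [312, 174, 14, 22, 141]), ([317.7, 244.5], [310, 229, 17, 31, 443])] yel [([335.0, 196.5], [330, 190, 11, 14, 94])] blue [([350.1, 205.2], [345, 199, 12, 14, 96])]
turq rear [ 0.65416616 -0.02754937  0.106     ] [ 0.65636785 -0.01980206  0.106     ]
168 ................................................#.#......................................................
171 ..........#.....................................#.#......................................................
174 ........................
[... 2571 characters left out ...]
........................................
246 ......................#..................................................................................
249 .........................................................................................................
252 .........................................................................................................
255 .........................................................................................................
258 .........................................................................................................
261 .........................................................................................................
```

spice_2 pivoted about the pads and fell back upright, because the foot friction is high. I'll repeat, this time lifting it about 3 mm clear before shifting it along.

jog_arm:
  deltas:
    - [[0.25, 0, 0, 0], [0.47, -0.01, 0.1, 0], [0.47, -0.02, 0.6, 0], [0.47, -0.02, 1.1, 0], [0.47, -0.02, 1.45, 0], [0.47, -0.02, 1.53, 0], [0.47, -0.02, 1.53, 0]]

```text
t: 29.12
eef_pos: [0.5578, -0.0561, 0.0365]
ee_rot: [3.14, -0.0, -1.571]
force: [-0.3, -0.5, 0.7]
width: 0.0649
gripper_force: 0.0
```

jog_arm:
  deltas:
    - [[0, 0, 0, 0], [0, 0, 0, 0], [0, 0, 0, 0], [0, 0, 0, 0], [0, 0, -0.04, 0], [0, 0, -0.07, 0], [-0.06, 0, -0.07, 0], [-0.12, 0, -0.07, 0]]
  grip: 30
  squeeze: 25

```text
t: 30.12
eef_pos: [0.5579, -0.048, 0.0411]
ee_rot: [3.141, 0.0, -1.571]
force: [1.0, 0.6, -1.2]
width: 0.0444
gripper_force: 25.0
```

jog_arm:
  deltas:
    - [[-0.08, 0, 0, 0], [-0.17, 0, 0, 0], [-0.25, 0, 0, 0], [-0.32, 0, 0, 0], [-0.34, 0, 0, 0], [-0.34, 0, 0.03, 0], [-0.34, 0, 0.06, 0], [-0.34, 0, 0.065, 0]]

```text
t: 31.12
eef_pos: [0.5582, -0.0281, 0.0377]
ee_rot: [-3.141, -0.0, -1.571]
force: [-2.2, 0.7, 5.1]
width: 0.0447
gripper_force: 24.9
```

```bash
python3 -c "
from h import *
f=rep('s16.png')"
```

```text
[ 0.5582 -0.028   0.0377] [-1.3 -0.5  3.8]
green [([300.0, 194.2], [297, 191, 7, 7, 25]), ([317.0, 202.8], [310, 196, 15, 14, 133]), ([297.5, 207.9], [293, 203, 8, 12, 41]), ([346.9, 221.1], [339, 214, 16, 14, 147]), ([343.4, 234.6], [338, 232, 10, 7, 17]), ([348.7, 240.0], [347, 235, 4, 12, 20]), ([338.2, 240.1], [337, 236, 4, 10, 14]), ([344.7, 242.3], [343, 240, 4, 7, 18])]
red [([320.8, 188.5], [316, 182, 11, 14, 79]), ([314.3, 225.6], [309, 224, 11, 4, 25])]
```

spice_2's label moved (−6.9,−4.2) px, which is about 29 mm left, as planned. I'll release it and go to spice_1 with the gripper turned to miss the tags.

jog_arm:
  deltas:
    - [[0, 0, 0, 0], [0, 0, 0, 0], [0, 0, -0.4, 0], [0, 0, -0.9, 0], [0.2, 0, -1.4, 1.5], [0.7, 0, -1.55, 3.5], [1.2, 0, -1.55, 5.5], [1.44, 0, -1.55, 7.5]]
  grip: 65

```text
t: 32.17
eef_pos: [0.5579, -0.1155, 0.1304]
ee_rot: [-3.142, 0.0, -2.232]
force: [0.5, -0.2, 0.1]
width: 0.0649
gripper_force: 0.0
```

jog_arm:
  deltas:
    - [[0, 0, 0, 2], [0, 0, 0, 4], [0, 0, 0, 5.5], [0, 0, 0, 5.5]]
  grip: 56

```text
t: 32.67
eef_pos: [0.558, -0.1143, 0.1302]
ee_rot: [3.141, -0.0, -2.704]
force: [1.2, -0.0, -0.4]
width: 0.0559
gripper_force: 0.0
```

```bash
python3 -c "
from h import *
f=rep('s17.png'); s=arm.get_state(); print(s['ee_rot'])
y=s['ee_rot'][2]; d=np.array([.558,-.1145])-s['eef_pos'][:2]
tx=np.array([np.cos(y),np.sin(y)]);ty=np.array([np.sin(y),-np.cos(y)]);print('units',d@tx/.06,d@ty/.06,(s['eef_pos'][2]-.0455)/.06)
print('10mm left', .01*tx[1]/.06,.01*ty[1]/.06)"
```

```text
[ 0.558  -0.1143  0.1302] [-0.5 -0.  -0.5]
green [([295.3, 193.7], [291, 191, 11, 6, 23]), ([321.8, 200.1], [320, 197, 4, 6, 9]), ([315.8, 205.0], [310, 200, 14, 10, 68]), ([298.1, 208.2], [294, 204, 7, 10, 30]), ([346.8, 221.1], [339, 214, 16, 14, 151]), ([345.7, 238.6], [338, 232, 13, 14, 59]), ([338.2, 238.9], [337, 236, 4, 7, 10])]
red [([320.8, 188.6], [316, 182, 11, 14, 71]), ([313.9, 225.4], [309, 224, 11, 4, 28])]
[ 3.14149463e+00 -1.41033932e-04 -2.70251586e+00]
units 0.0015771193411121926 -0.0034210544685794953 1.4115129994298174
10mm left -0.0708506689272637 0.15085741775046083
```

Descend slowly over spice_1 and check the contact force before gripping.

jog_arm:
  deltas:
    - [[0, 0, 0.3, 0], [0, 0, 0.7, 0], [0, 0, 0.85, 0], [0, 0, 0.95, 0], [0, 0, 1.05, 0], [0, 0, 1.1, 0]]

```text
t: 33.48
eef_pos: [0.5583, -0.1143, 0.0644]
ee_rot: [-3.141, 0.0, -2.705]
force: [0.8, 0.5, 0.1]
width: 0.0558
gripper_force: 0.0
```

jog_arm:
  deltas:
    - [[0, 0, 0.08, 0], [0, 0, 0.16, 0], [0, 0, 0.24, 0], [0, 0, 0.31, 0], [0, 0, 0.31, 0]]

```text
t: 34.1
eef_pos: [0.5578, -0.1143, 0.0453]
ee_rot: [3.141, -0.001, -2.705]
force: [0.9, -0.5, -0.1]
width: 0.0561
gripper_force: 0.0
```

jog_arm:
  deltas:
    - [[0, 0, 0, 0], [0, 0, 0, 0], [0, 0, 0, 0], [0, 0, -0.03, 0], [0, 0, -0.07, 0], [-0.03, 0.06, -0.07, 0], [-0.07, 0.15, -0.07, 0], [-0.11, 0.24, -0.07, 0]]
  grip: 30
  squeeze: 25

```text
t: 35.1
eef_pos: [0.5579, -0.0979, 0.0499]
ee_rot: [3.142, -0.0, -2.705]
force: [-0.6, 0.5, -0.8]
width: 0.0444
gripper_force: 25.0
```

jog_arm:
  deltas:
    - [[-0.02, 0.04, 0, -1], [-0.04, 0.08, 0, -2], [-0.06, 0.13, 0, -3], [-0.09, 0.19, 0, -4], [-0.115, 0.245, 0, -4], [-0.13, 0.273, 0, -4], [-0.13, 0.273, 0.03, -4], [-0.13, 0.273, 0.065, -4]]

```text
t: 36.1
eef_pos: [0.5581, -0.0803, 0.0459]
ee_rot: [3.142, -0.0, -2.357]
force: [-0.7, 1.3, 1.8]
width: 0.0444
gripper_force: 25.0
```

```bash
python3 -c "
from h import *
f=rep('s18.png'); s=arm.get_state(); print(s['ee_rot'],s['width'],s['gripper_force'])"
```

```text
[ 0.5582 -0.0804  0.0459] [ 0.3 -0.5 -1.6]
green [([309.9, 199.1], [303, 192, 14, 12, 80]), ([298.3, 207.9], [295, 204, 6, 10, 30]), ([346.8, 221.1], [339, 214, 16, 14, 147]), ([338.1, 236.2], [337, 231, 3, 10, 13]), ([346.4, 239.4], [341, 233, 11, 15, 53])]
red [([309.1, 220.2], [305, 218, 9, 5, 17])]
[-3.14149251e+00 -3.96104659e-05 -2.35669514e+00] 0.04438326058807007 24.99959707260132
```

spice_1's label moved (−5,−5) px and the reported pose agrees. I'll release and lift, then set up for a low push on the salt shaker, with the yaw tilted 10° to keep the body clear of the turquoise jar and the tag.

jog_arm:
  deltas:
    - [[0, 0, 0, 0], [0, 0, 0, 0], [0, 0, -0.4, 0], [0, 0, -0.9, 0], [0, 0, -1.4, 0], [0.5, 0.16, -1.4, -2], [1.0, 0.32, -1.4, -4], [1.5, 0.48, -1.4, -5.5]]
  grip: 55

```text
t: 37.15
eef_pos: [0.4732, -0.124, 0.1301]
ee_rot: [-3.141, 0.0, -1.871]
force: [0.6, -0.5, 0.3]
width: 0.0551
gripper_force: 0.0
```

```bash
cat >> h.py <<'E'
def units(x,y,z,yawdeg):
    s=arm.get_state(); w=s['ee_rot'][2]; p=s['eef_pos']; d=np.array([x,y])-p[:2]
    tx=np.array([np.cos(w),np.sin(w)]);ty=np.array([np.sin(w),-np.cos(w)])
    print('pose',np.round(p,4),round(np.degrees(w),1),'units',np.round([d@tx/.06,d@ty/.06,(p[2]-z)/.06,-(yawdeg-np.degrees(w))/5],3))
E
python3 -c "
from h import *
units(.4514,-.135,-.0045,-100)
f=rep('s19.png')"
```

```text
pose [ 0.4732 -0.124   0.1301] -107.2 units [ 0.284  0.293  2.244 -1.444]
[ 0.4697 -0.1249  0.13  ] [-4.6 -1.8 -1.6]
green [([306.8, 197.4], [293, 192, 24, 13, 108]), ([297.7, 208.1], [294, 204, 7, 10, 42]), ([346.8, 221.2], [339, 214, 16, 14, 152]), ([345.3, 238.9], [338, 231, 13, 17, 67]), ([338.6, 240.3], [337, 236, 5, 10, 15])]
red [([320.7, 188.5], [316, 182, 11, 14, 87]), ([310.4, 220.1], [306, 218, 8, 5, 18])]
```

jog_arm:
  deltas:
    - [[0.15, 0.16, 0.2, -0.8], [0.293, 0.3, 0.7, -1.5], [0.293, 0.3, 1.2, -1.5], [0.293, 0.3, 1.7, -1.5], [0.293, 0.3, 2.1, -1.5], [0.293, 0.3, 2.24, -1.5], [0.293, 0.3, 2.24, -1.5]]
  grip: 87.6

```text
t: 38.08
eef_pos: [0.4517, -0.135, -0.0044]
ee_rot: [3.141, -0.0, -1.746]
force: [0.0, -0.4, 0.5]
width: 0.0878
gripper_force: 0.0
```

jog_arm:
  deltas:
    - [[-0.01, -0.07, 0, 0], [-0.026, -0.15, 0, 0], [-0.04, -0.23, 0, 0], [-0.055, -0.31, 0, 0], [-0.07, -0.39, 0, 0], [-0.083, -0.47, 0, 0], [-0.0986, -0.558, 0, 0], [-0.0986, -0.558, 0, 0]]

```text
t: 39.08
eef_pos: [0.4861, -0.1349, -0.0044]
ee_rot: [-3.142, -0.0, -1.745]
force: [-0.2, 0.6, -0.7]
width: 0.0875
gripper_force: 0.0
```

```bash
python3 -c "
from h import *
units(.4854,-.1605,-.0045,-100)
f=rep('s20.png')"
```

```text
pose [ 0.4861 -0.1349 -0.0044] -100.0 units [ 0.422 -0.063  0.001 -0.   ]
[ 0.4857 -0.1349 -0.0045] [-0.4  0.3  0.1]
green [([346.8, 221.0], [340, 214, 15, 14, 147]), ([345.6, 239.2], [338, 231, 13, 17, 64]), ([337.8, 239.3], [337, 236, 3, 7, 12])]
red [([308.7, 220.6], [306, 219, 7, 4, 20])]
```

jog_arm:
  deltas:
    - [[0.03, -0.005, 0, 0], [0.06, -0.01, 0, 0], [0.09, -0.015, 0, 0], [0.12, -0.02, 0, 0], [0.15, -0.025, 0, 0], [0.18, -0.03, 0, 0], [0.21, -0.036, 0, 0], [0.24, -0.041, 0, 0]]

```text
t: 40.12
eef_pos: [0.4856, -0.1496, -0.0043]
ee_rot: [3.142, 0.0, -1.745]
force: [0.4, 0.5, 1.1]
width: 0.0878
gripper_force: 0.4
```

jog_arm:
  deltas:
    - [[0.025, -0.004, 0, 0], [0.05, -0.009, 0, 0], [0.075, -0.013, 0, 0], [0.1, -0.018, 0, 0], [0.125, -0.022, 0, 0], [0.15, -0.026, 0, 0], [0.18, -0.03, 0, 0], [0.18, -0.03, 0, 0]]

```text
t: 41.12
eef_pos: [0.4854, -0.1606, -0.0044]
ee_rot: [3.141, -0.0, -1.746]
force: [-1.6, 1.5, 2.6]
width: 0.0878
gripper_force: 1.1
```

```bash
python3 -c "
from h import *
units(.4854,-.1605,-.0045,-100)
f=rep('s21.png')
H=cv2.cvtColor(f['img'],cv2.COLOR_RGB2HSV); g=cv2.cvtColor(f['img'],cv2.COLOR_RGB2GRAY)
for r in range(196,250,2): print(r,''.join('G' if 45<=H[r,c,0]<=85 and H[r,c,1]>100 else 'r' if H[r,c,0]<=8 and H[r,c,1]>130 and H[r,c,2]>50 else ' .:-=+*#%@'[int(g[r,c])*10//256] for c in range(295,370)))
for y in(-.175,-.2015): print(np.round(proj(f,(.557,y,.09)),1),np.round(proj(f,(.557,y,0)),1))
"
```

```text
pose [ 0.4854 -0.1606 -0.0044] -100.0 units [-0.001 -0.     0.002 -0.003]
[ 0.4854 -0.1605 -0.0044] [-2.   0.7  1.6]
green [([296.1, 194.2], [294, 192, 5, 5, 10]), ([300.8, 194.5], [299, 193, 4, 4, 12]), ([347.7, 221.6], [341, 215, 15, 14, 153]), ([344.8, 239.0], [338, 232, 14, 16, 71])]
red []
196 GGGGGGGG-- G    ::--:-=-=------------     -+*--------:---------------=##%=-
198 =======.--G     -------=---------:--: ... . .:--------:-==-------------==--
200 =======:-:   G  -------:.----------=. . . ....::----:-:::--==-=+=---=:----.
202 ------:--: G    -------------------=:.... .......::--:-:-:::::--:----:.....
204 .GG.GGG.:.     .-------------------=:  .  ... :::...--:--::-:-----:-:--....
206 ....  G    .   :----------------:::.. .  .   ..    ::::::-::--------:-:=--:
208    G.G.    ..- :-----------:::...        .  ...--==-:-::-::-----:------=---
210 GG::-....  G   ------::: .     .G   .    .G  .-=-+--:::::-:..-------:------
212 :::....-:-:.... :...    .:---.    :..  ... .. :--@%--::-%@%%-...:----------
214 ...G..::::....    ..:::-:::----...::-     .  G--=%*-=*+*#%%%%%#-:.:-------:
216 
[... 711 characters left out ...]
  ..
234 ---.*#---------:++++++++++++++++G:--------:.G::GG:.-::::.G:::----::=+*#*#-.
236 --. %%%#=------::=++++++++++++++:::::::::::G:::G:::GGGGGG--::-------::-=*#*
238 --- %%%%=-----=:GG:==++++++++=G.:::::::::-:GGG:::::GG:GG:-:::---------:=***
240 ---.*----------:.:::::GG:::G.G:.=---------.G.:::GGGGG:GG:-:::::::-:-=+****=
242 --: :###-------::::::::::G::G:.G++--------.G.:::::GGGGG:-::::-::-+****+=-::
244 ---%%%##%#+++==G:GG:::::GG::G::G+++------=:.GG.::...:GG:-:::::+****+=::::-:
246 ---:+%%#%%##+==G:----------G-::G++++--:###=--:GGGGG.GGG:=++--:-===::::::::-
248 +-==-++#%%%@@+=G:GG:::--G--:G:.-%%%%%%%%#%#---=--------=++=%%=:--:::::--:-:
[331.1 213.3] [328.5 237.1]
[337.7 217.4] [334.8 241.4]
```

The salt shaker slid but is now touched by the finger's corner, since the tips are thinner than I assumed. I'll back off and go a bit deeper for a squarer contact, then push a few more millimetres.

jog_arm:
  deltas:
    - [[-0.131, 0.023, 0, 0], [-0.15, -0.05, -0.067, -0.6], [-0.154, -0.105, -0.067, -0.6], [-0.11, -0.11, -0.067, -0.6], [-0.07, -0.12, -0.067, -0.6], [-0.03, -0.127, -0.067, -0.6], [0.01, -0.134, -0.067, -0.6], [0.045, -0.14, -0.067, -0.6]]

```text
t: 42.18
eef_pos: [0.4924, -0.1645, -0.0008]
ee_rot: [3.14, 0.0, -1.694]
force: [-2.7, 1.8, 0.2]
width: 0.0877
gripper_force: 1.8
```

jog_arm:
  deltas:
    - [[0.01, -0.002, 0, 0], [0.01, -0.002, 0, 0], [-0.2, 0.03, 0, 0], [-0.25, 0.05, 0, 0], [-0.25, 0.3, -0.3, 0], [-0.25, 0.6, -0.9, 0], [-0.25, 0.9, -1.6, 0], [-0.5, 1.2, -2.2, 0]]

```text
t: 43.18
eef_pos: [0.4258, -0.126, 0.1335]
ee_rot: [-3.139, 0.0, -1.693]
force: [0.7, 0.9, 0.7]
width: 0.0875
gripper_force: 0.0
```

```bash
python3 -c "
from h import *
f=rep('s22.png')
H=cv2.cvtColor(f['img'],cv2.COLOR_RGB2HSV); g=cv2.cvtColor(f['img'],cv2.COLOR_RGB2GRAY)
for r in range(184,250,2): print(r,''.join('G' if 45<=H[r,c,0]<=85 and H[r,c,1]>100 else 'r' if H[r,c,0]<=8 and H[r,c,1]>130 and H[r,c,2]>50 else ' .:-=+*#%@'[int(g[r,c])*10//256] for c in range(285,365)))
for y in(-.175,-.1985): print(np.round(proj(f,(.557,y,.09)),1),np.round(proj(f,(.557,y,0)),1))
units(.417,-.0275,.03,-100)
"
```

```text
[ 0.4265 -0.125   0.1379] [-1.3  1.2  4.8]
green [([309.8, 198.7], [303, 191, 14, 14, 111]), ([295.8, 194.5], [291, 192, 11, 6, 28]), ([298.1, 208.1], [295, 204, 6, 10, 36]), ([347.7, 221.1], [340, 214, 16, 14, 152]), ([346.8, 240.5], [343, 235, 8, 13, 55])]
red [([320.7, 188.6], [316, 182, 11, 14, 88]), ([307.8, 220.4], [302, 219, 12, 4, 24])]
184 .........     -.   .---:%@#:G::::::rrrrrr-:-------------===-----:---------------
186 ::::::.=++++GG:  G .---=%@+G::G:::rrrrrrr::=:---------=#=-------:---------------
188 .:....+++GG=++G   G:--:#%%=.:----rrrrrrr:----=-------------:--:-----------------
190 :.   #-=+++=++.  . :--:%@%-.:-:rrrrrrrr:.--------=**=------==-:-::--------------
192 %#%%@*.GGG---=.    :--:=G==GGG:rrrrrrr:-#:..----=******=....-:::-------------:::
194 %%%##=GGGGGGGGGG   --=%%%##=GGGG-rrrr:.G@%#-...=********:...--::-----------==---
196 ****+==-:GGGGGGGG.GGGGGGGGGGGGGG-::::..+%%%%%%+*******+--------:---------------=
198 ==-:.+==+========:.GGGGGGGGGGGG.-:G:G:.#%%%%%#*******+----------:-=-------------
200 :::::.=--========.GGGGGGGGGGGGG.-:G::..*%%%%********=...:-----:-:::--
[... 1478 characters left out ...]
++++++++=:=++++++++++++++--:::::::::GG::G:::GG:GG:--::-------::
238 %=-------+=++++++++++++++-:::-=+++++++++:.--:::::::::GGG:::::GG:GG---::---------
240 ==---=+++++++++++++++++++-G:::G:.::GG:G::.%%----:::::G:::::GGG:GG:-=::::::-::-=+
242 %%+++++++++++++++++++++++G.:::::-::G::::.-@%#%#####==GG:::GGGG:GG:-=:::-::-+****
244 %%%+=++++++++++++++++++++G:::::::G::GG::.=@%%#####%%=:GG::::GG:GG:-::::-+****+=-
246 %%%%%+=+++++++++++++++++=G:--G----------:G@%%%%####%---:.GGG...GG.:=+--:-===::::
248 %%%%%%@++++++++++++====++G:::G::G----:G:.*%%%%%%%%%#%#=-----------==%%@=:-::::::
[331.1 213.3] [328.5 237.1]
[337. 217.] [334.1 240.9]
pose [ 0.4265 -0.125   0.1379] -97.0 units [-1.594  0.355  1.798  0.6  ]
```

By my estimate the gap is about 65 mm and sits left of the tag, so the salt shaker needs another 8–10 mm right. I'll first make room by moving spice_3 right with the same grip-and-lift method, then shift the shaker.

jog_arm:
  deltas:
    - [[0.2, -0.3, 0, -0.4], [0.6, -0.9, 0, -0.9], [1.05, -1.6, 0, -1.4], [1.4, -2.15, 0, -1.4], [1.553, -2.39, 0, -1.4], [1.553, -2.39, 0, -1.4]]
  grip: 65

```text
t: 43.98
eef_pos: [0.5569, -0.2362, 0.1311]
ee_rot: [3.141, 0.0, -1.572]
force: [-0.6, 0.0, 0.1]
width: 0.0648
gripper_force: 0.0
```

```bash
python3 -c "
from h import *
units(.558,-.234,.0385,-90)
a=cv2.imread('pics/scene0.png');b=cv2.imread('pics/s22.png')
for n,(x0,y0,x1,y1) in dict(salt=(328,211,337,232),sp3=(341,213,356,236),sp1=(311,195,325,222),sp2=(297,188,311,215)).items():
    r=cv2.matchTemplate(cv2.resize(b,None,fx=4,fy=4,interpolation=cv2.INTER_CUBIC),cv2.resize(a[y0:y1,x0:x1],None,fx=4,fy=4,interpolation=cv2.INTER_CUBIC),cv2.TM_CCOEFF_NORMED)
    m=np.full_like(r,-1); m[(y0-12)*4:(y0+12)*4,(x0-14)*4:(x0+14)*4]=r[(y0-12)*4:(y0+12)*4,(x0-14)*4:(x0+14)*4]
    _,v,_,l=cv2.minMaxLoc(m); print(n,round(v,2),l[0]/4-x0,l[1]/4-y0)
"
```

```text
pose [ 0.5569 -0.2362  0.1311] -90.0 units [-0.037 -0.018  1.543 -0.009]
salt 0.9 3.5 1.25
sp3 0.96 0.75 0.25
sp1 0.7 -8.25 -4.75
sp2 0.36 -5.5 -3.0
```

jog_arm:
  deltas:
    - [[-0.02, -0.02, 0.4, 0], [-0.02, -0.02, 0.85, 0], [-0.02, -0.02, 1.25, 0], [-0.02, -0.02, 1.48, 0], [-0.02, -0.02, 1.54, 0]]

```text
t: 44.6
eef_pos: [0.5572, -0.2343, 0.039]
ee_rot: [3.141, 0.0, -1.57]
force: [1.2, 0.9, 1.1]
width: 0.065
gripper_force: 0.0
```

jog_arm:
  deltas:
    - [[0, 0, 0, 0], [0, 0, 0, 0], [0, 0, 0, 0], [0, 0, -0.03, 0], [0, 0, -0.07, 0], [0.06, 0, -0.07, 0], [0.13, 0, -0.07, 0], [0.21, 0, -0.07, 0]]
  grip: 30
  squeeze: 25

```text
t: 45.6
eef_pos: [0.5575, -0.2478, 0.0433]
ee_rot: [3.141, 0.0, -1.571]
force: [0.5, -0.7, -1.1]
width: 0.0449
gripper_force: 24.4
```

jog_arm:
  deltas:
    - [[0.09, 0, 0, 0], [0.17, 0, 0, 0], [0.23, 0, 0, 0], [0.25, 0, 0.01, 0], [0.25, 0, 0.045, 0], [0.25, 0, 0.065, 0]]

```text
t: 46.35
eef_pos: [0.5579, -0.2625, 0.04]
ee_rot: [-3.141, -0.001, -1.57]
force: [-1.1, 1.0, 7.8]
width: 0.0449
gripper_force: 24.4
```

jog_arm:
  deltas:
    - [[0, 0, 0, 0], [0, 0, 0, 0], [0, 0, -0.5, 0], [0, 0, -1.0, 0.5], [-0.2, 0, -1.5, 2.5], [-0.6, 0, -1.5, 4.5], [-1.0, 0, -1.5, 6.5], [-1.258, 0.01, -1.5, 8.5]]
  grip: 65

```text
t: 47.35
eef_pos: [0.557, -0.1859, 0.1297]
ee_rot: [-3.142, 0.0, -2.318]
force: [0.2, -0.2, -0.2]
width: 0.0645
gripper_force: 0.0
```

jog_arm:
  deltas:
    - [[0, 0, 0, 2], [0, 0, 0, 4], [0, 0, 0.2, 6], [0, 0, 0.4, 8], [0, 0, 0.4, 9.5], [0, 0, 0.4, 9.5]]
  grip: 57

```text
t: 48.1
eef_pos: [0.5569, -0.1869, 0.1054]
ee_rot: [3.142, -0.0, -3.141]
force: [0.4, 0.7, 0.9]
width: 0.0573
gripper_force: 0.0
```

```bash
python3 -c "
from h import *
units(.557,-.187,.0085,-180); f=rep('s23.png')"
```

```text
pose [ 0.5569 -0.1869  0.1054] -179.9 units [-1.000e-03 -2.000e-03  1.615e+00  1.100e-02]
[ 0.557  -0.1869  0.1056] [0.4 0.4 0.1]
green [([297.0, 188.3], [294, 187, 7, 3, 10]), ([297.7, 194.2], [295, 193, 6, 4, 12]), ([308.6, 198.4], [302, 192, 15, 13, 104]), ([298.2, 207.5], [295, 204, 6, 9, 31]), ([354.9, 225.9], [348, 220, 15, 13, 135]), ([352.5, 243.8], [346, 236, 12, 16, 55])]
red [([319.8, 189.1], [316, 182, 7, 14, 56]), ([302.0, 218.8], [301, 216, 3, 6, 9]), ([308.7, 220.5], [305, 219, 9, 4, 22])]
```

jog_arm:
  deltas:
    - [[0, 0, 0.4, 0], [0, 0, 0.85, 0], [0, 0, 1.2, 0], [0, 0, 1.4, 0], [0, 0, 1.52, 0], [0, 0, 1.6, 0]]

```text
t: 48.9
eef_pos: [0.5575, -0.187, 0.0097]
ee_rot: [-3.141, 0.001, -3.141]
force: [-1.0, -0.2, 0.4]
width: 0.0573
gripper_force: 0.1
```

jog_arm:
  deltas:
    - [[0, 0, 0, 0], [0, 0, 0, 0], [0, 0, 0, 0], [0, 0, -0.03, 0], [0, -0.01, -0.04, 0], [0, -0.08, -0.04, 0], [0, -0.15, -0.04, 0], [0, -0.19, -0.04, 0]]
  grip: 35
  squeeze: 10

```text
t: 49.9
eef_pos: [0.557, -0.1987, 0.0119]
ee_rot: [3.142, -0.0, 3.141]
force: [0.2, 0.1, -0.4]
width: 0.0356
gripper_force: 10.3
```

jog_arm:
  deltas:
    - [[0, 0, 0.02, 0], [0, 0, 0.04, 0], [0, 0, 0.043, 0]]

```text
t: 50.28
eef_pos: [0.5577, -0.1985, 0.01]
ee_rot: [-3.141, 0.001, -3.141]
force: [-0.7, -1.4, 5.2]
width: 0.0352
gripper_force: 10.4
```

jog_arm:
  deltas:
    - [[0, 0, 0, 0], [0, 0, 0, 0], [0, 0, -0.4, 0], [0, 0, -0.9, 0], [0, 0, -1.5, 0], [0.3, 0.4, -1.9, 0], [0.8, 1.0, -1.9, 0], [1.4, 1.7, -1.9, 0]]
  grip: 49

```text
t: 51.28
eef_pos: [0.4723, -0.0956, 0.1232]
ee_rot: [3.141, 0.0, 3.14]
force: [0.5, 2.2, 0.6]
width: 0.0488
gripper_force: 0.0
```

jog_arm:
  deltas:
    - [[0.5, 0.6, 0, 0], [0.85, 1.0, 0, 0], [0.933, 1.12, 0.0, 0], [0.933, 1.12, 0.1, 0]]
  grip: 87.6

```text
t: 51.78
eef_pos: [0.4176, -0.0286, 0.1177]
ee_rot: [3.141, 0.002, -3.14]
force: [0.3, -0.2, 0.1]
width: 0.0831
gripper_force: 0.0
```

```bash
python3 -c "
from h import *
units(.417,-.0295,.0135,-180); f=rep('s24.png')
h=fix(cam('top','t24.png'))
H=cv2.cvtColor(f['img'],cv2.COLOR_RGB2HSV); g=cv2.cvtColor(f['img'],cv2.COLOR_RGB2GRAY)
for r in range(196,250,2): print(r,''.join('G' if 45<=H[r,c,0]<=85 and H[r,c,1]>100 else ' .:-=+*#%@'[int(g[r,c])*10//256] for c in range(300,370)))
a=cv2.imread('pics/scene0.png');b=cv2.imread('pics/s24.png')
for n,(x0,y0,x1,y1) in dict(salt=(328,211,337,232),sp3=(341,213,356,236),sp1=(311,195,325,222),honey=(254,198,274,235)).items():
    r=cv2.matchTemplate(cv2.resize(b,None,fx=4,fy=4,interpolation=cv2.INTER_CUBIC),cv2.resize(a[y0:y1,x0:x1],None,fx=4,fy=4,interpolation=cv2.INTER_CUBIC),cv2.TM_CCOEFF_NORMED)
    m=np.full_like(r,-1); m[(y0-12)*4:(y0+12)*4,(x0-14)*4:(x0+14)*4]=r[(y0-12)*4:(y0+12)*4,(x0-14)*4:(x0+14)*4]
    _,v,_,l=cv2.minMaxLoc(m); s=np.array([l[0]/4-x0,l[1]/4-y0]); print(n,round(v,2),s,'right,back mm',np.round(np.linalg.solve([[.235,.24],[.145,-.15]],s),1))
"
```

```text
pose [ 0.4176 -0.0286  0.1177] -179.9 units [ 0.01  -0.015  1.736  0.016]
[ 0.4171 -0.0291  0.1165] [-0.5 -0.7 -1.3]
green [([307.8, 198.0], [295, 191, 22, 14, 140]), ([297.9, 208.0], [294, 203, 8, 11, 42]), ([354.8, 225.9], [347, 219, 16, 14, 156]), ([352.6, 243.4], [346, 236, 12, 15, 54]), ([345.3, 242.2], [345, 239, 2, 8, 11])]
red [([320.8, 188.5], [316, 182, 11, 14, 89]), ([309.2, 220.6], [304, 219, 10, 4, 27])]
196 GGGGGGGGGGGGGGGGG-:::G:.+%%%%%%+*******+-:----------------------=##%=-
198 ==:GGGGGGGGGGGGGG-::::..#%%%%%#*******+----------:-==-------------==--
200 ==GGGGGGGGGGGGGG.-:G:G:.*%%%%*+******=:..:-----:-:::--==-=+=-------:-.
202 -::GGGGGGGGGGGGG--=-:GGG+=%%%%%*****+%%%-...:---:::::::-:--:----:.....
204 G:===-:GGGGG::=-=+=-...-==#%%%%--%#*%%%%%%#-..:--::---::-------:--....
206 G:----======--==.:*##***%%%%%%#-+%%%%%%%%%%%@+-::::::::--------:-:=--:
208 G:--:--------::::::-=**###%%%@*:#%%%%%%%%%%%*:::-:::::-----:------=---
210 G:---=--:--::---::---:-=+***#+=:-*%%%%%%%%%%*-::-:::::.:-------:------
212 G:----------===-::------::==-+#*+=*%%%%%%%%%%%--::-%@%%-...:----------
214 
[... 830 characters left out ...]
%%%%%*:=+++++++++++++=#%%*::---------:-:.G.----=======--::-:-=***
238 +==%%%%%%@=.:G-=+++++++++G.%%%+:::::::::::--:G::GG.::------..::--:=+**
240 %%%%%%%%%@=:::::::::G:::::.%%%-:::::::::::=+-G::G::GGGGGGGG--.:=*****=
242 %%%%%%%%%@-.G:G:G-::::::.G-@%###---::::-=+=+-GG:::::GGGGGG:-+****+=-::
244 %%%%%%%%%%-:::::GG:G:G:::.=@%%%%%%%%=#####%%-G.::GG:GG:GG+****+=-:::::
246 %%%%%%%%%#::-------------.-%%%%%%%%#%#####%#:G::::GGGG:G:-===::::::::-
248 %%%%%%%%%*G:::::G--::-:::.*%%%%%%%%%#######%-GG::::GG:GG::-:::::::---:
salt 0.94 [6.5  3.75] right,back mm [26.8  0.9]
sp3 0.96 [8. 5.] right,back mm [34.3 -0.2]
sp1 0.67 [-8.5  -4.75] right,back mm [-34.5  -1.7]
honey 0.71 [0. 0.] right,back mm [ 0. -0.]
```

The gap is now about 73 mm (salt ≈27 mm right, spice_1 ≈34 mm left), all the jars are upright and the honey jar hasn't moved. Now I'll grip the honey jar.

jog_arm:
  deltas:
    - [[0, 0, 0.5, 0], [0, 0, 1.0, 0], [0, 0, 1.4, 0], [0, 0, 1.65, 0], [0, 0, 1.71, 0]]

```text
t: 52.5
eef_pos: [0.4166, -0.0301, 0.0135]
ee_rot: [-3.14, -0.003, 3.14]
force: [0.4, 0.6, 0.2]
width: 0.0876
gripper_force: 0.0
```

jog_arm:
  deltas:
    - [[0, 0, 0, 0], [0, 0, 0, 0], [0, 0, 0, 0], [0, 0, 0, 0], [0, 0, -0.03, 0], [0, 0, -0.08, 0]]
  grip: 50
  squeeze: 25

```text
t: 53.25
eef_pos: [0.416, -0.0295, 0.0193]
ee_rot: [-3.141, -0.002, 3.141]
force: [-0.2, -0.8, -4.7]
width: 0.0616
gripper_force: 25.0
```

```bash
python3 -c "
from h import *
units(.522,-.1415,.0135,-180)"
```

```text
pose [ 0.416  -0.0295  0.0193] 180.0 units [-1.768 -1.866  0.096 71.996]
```

jog_arm:
  deltas:
    - [[-0.15, -0.2, 0, 0], [-0.4, -0.6, 0, 0], [-0.7, -1.0, 0, 0], [-1.05, -1.4, 0, 0], [-1.4, -1.7, 0, 0], [-1.65, -1.84, 0, 0], [-1.768, -1.866, 0, 0], [-1.768, -1.866, 0, 0]]

```text
t: 54.25
eef_pos: [0.5228, -0.1407, 0.0193]
ee_rot: [3.141, -0.001, 3.141]
force: [-0.6, 0.8, -4.7]
width: 0.0616
gripper_force: 25.0
```

jog_arm:
  deltas:
    - [[0, 0, 0.04, 0], [0, 0, 0.08, 0], [0, 0, 0.085, 0]]

```text
t: 54.62
eef_pos: [0.5236, -0.1407, 0.0155]
ee_rot: [-3.141, 0.001, -3.141]
force: [-1.9, 2.6, 6.5]
width: 0.0612
gripper_force: 25.0
```

```bash
python3 -c "
from h import *
units(.522,-.1415,.0135,180); s=arm.get_state(); print(s['force'],s['width']); f=rep('s25.png')"
```

```text
pose [ 0.5236 -0.1407  0.0155] -179.9 units [ 2.7000e-02 -1.4000e-02  3.4000e-02 -7.1989e+01]
[-1.93653498  2.58435878  6.48324483] 0.061190737966845966
[ 0.5236 -0.1406  0.0155] [-2.7  3.   4.2]
green [([298.0, 209.0], [294, 204, 7, 11, 35]), ([354.7, 225.9], [347, 219, 16, 14, 154]), ([351.6, 243.2], [345, 235, 13, 16, 70])]
red []
```

jog_arm:
  deltas:
    - [[0, 0, 0, 0], [0, 0, 0, 0], [0, 0, -0.4, 0], [0, 0, -0.9, 0], [0, 0, -1.3, 0], [0.4, -0.013, -1.35, 0], [0.8, -0.013, -1.35, 0], [0.98, -0.013, -1.35, 0]]
  grip: 69

```text
t: 55.68
eef_pos: [0.4634, -0.1419, 0.0957]
ee_rot: [3.142, 0.0, 3.141]
force: [0.7, -0.0, 0.1]
width: 0.0688
gripper_force: 0.0
```

jog_arm:
  deltas:
    - [[0, 0, 0.1, 0], [0, 0, 0.5, 0], [0, 0, 0.95, 0], [0, 0, 1.3, 0], [0, 0, 1.42, 0], [0, 0, 1.42, 0]]
  grip: 0

```text
t: 56.42
eef_pos: [0.4646, -0.1419, 0.0099]
ee_rot: [-3.141, -0.001, -3.141]
force: [0.3, -0.1, 0.0]
width: 0.0144
gripper_force: 0.0
```

```bash
python3 -c "
from h import *
units(.4765,-.1415,.0105,-180); s=arm.get_state(); print(s['force'],s['width']); f=rep('s26.png')
H=cv2.cvtColor(f['img'],cv2.COLOR_RGB2HSV); g=cv2.cvtColor(f['img'],cv2.COLOR_RGB2GRAY)
for r in range(176,256,2): print(r,''.join('G' if 45<=H[r,c,0]<=85 and H[r,c,1]>100 else ' .:-=+*#%@'[int(g[r,c])*10//256] for c in range(285,365)))
print(proj(f,(.524,-.141,.109)),proj(f,(.524,-.141,0)))
"
```

```text
pose [ 0.4646 -0.1419  0.0099] -180.0 units [-0.199  0.007 -0.011  0.001]
[ 0.25028775 -0.10025576  0.00242289] 0.014409898919159
[ 0.4649 -0.1419  0.0104] [-0.3  0.6  0.3]
green [([354.8, 225.8], [347, 219, 16, 14, 158]), ([352.4, 243.8], [345, 236, 13, 17, 60])]
red [([323.2, 183.9], [320, 182, 7, 6, 16])]
176   .    . ... ....... . .. . . .. . .+++*%#*=-----------:-%%@=---::----==*#*%%%*%
178  .    ...... .. ... .. .   ..  . . =++++=---------------:%%%----:--------==++***
180       .....   .........  ...   . :+++==G:-::-----------:-**#==--:--:------------
182         ..    ....... .. .  .   :G:::-::::-:-------------+++----:---------------
184 ...       ::::::::::.:::::...G  -=+==-:---:-------------====----:---------------
186 .   -:         ........  G    G.========-::=----------=#=-------:---------------
188 .   ----.        G   G       .:=========-----=-------------:--:-----------------
190     :------:::  G          :====%==-----.--------=*+=------==--::---------------
192 G   G..:---=**%%%%%=--%%*%%%##*-------.-#:..----=******=....-:-:--------------:-
194 ..--:..-------=+#%%%%
[... 1965 characters left out ...]
:G::::::G..----:::::::::::=+-G.:G:::GGGGGG::-::=*
242 #%##-------------------=+G.::::::::::G::.G+=:##---:::::=+-+-.G::::GGGGGGG:-++***
244 ####%#-:--------------==+:::G::::::G:::::G%%%%%%%%%=#####%%-..::GGGGG:GG+****+=-
246 ######%%%%%#-------------:G-G----------:GG@%%%%%%%#######%#:G:::::GGG:G.-===::::
248 ############%*-----------:::::G:--G-::::.=#@#***%%%###%###%-GG:::::GG:G::-::::::
250 ############%#----------:::G:::G-:-::G:-.=++++++=**%#####%+-:.GGG.GG:GG:-:::::--
252 %%%%##%#######%%#-------::::::G::GG::G::.+++++++++==%%%%##%*----::GGG..:--:--:::
254 %%%%%%%%%%#######%#####-..G:G::::G::::G:G++++++++=%%%%%%%%%%%#---=====-----:-:::
[315.47734456 206.93998764] [313.0730224  235.98468442]
```

jog_arm:
  deltas:
    - [[-0.07, 0.007, 0, 0], [-0.14, 0.007, 0, 0], [-0.2, 0.007, 0, 0], [-0.24, 0.007, 0, 0], [-0.28, 0.007, 0, 0], [-0.32, 0.007, 0, 0], [-0.36, 0.007, 0, 0], [-0.4, 0.007, 0, 0]]

```text
t: 57.48
eef_pos: [0.4877, -0.1415, 0.0102]
ee_rot: [-3.142, -0.001, 3.141]
force: [-2.1, 1.0, 2.1]
width: 0.0004
gripper_force: 1.2
```

jog_arm:
  deltas:
    - [[-0.035, 0, 0, 0], [-0.07, 0, 0, 0], [-0.105, 0, 0, 0], [-0.14, 0, 0, 0], [-0.175, 0, 0, 0], [-0.21, 0, 0, 0], [-0.24, 0, 0, 0], [-0.24, 0, 0, 0]]

```text
t: 58.48
eef_pos: [0.4969, -0.1421, 0.0104]
ee_rot: [-3.141, -0.01, 3.141]
force: [-20.2, 2.1, 24.2]
width: 0.0005
gripper_force: 13.3
```

```bash
python3 -c "
from h import *
units(.512,-.1415,.0105,-180); s=arm.get_state(); print(s['force'],s['width']); f=rep('s27.png')
H=cv2.cvtColor(f['img'],cv2.COLOR_RGB2HSV); g=cv2.cvtColor(f['img'],cv2.COLOR_RGB2GRAY)
for r in range(190,246,2): print(r,''.join('G' if 45<=H[r,c,0]<=85 and H[r,c,1]>100 else ' .:-=+*#%@'[int(g[r,c])*10//256] for c in range(290,365)))
"
```

```text
pose [ 0.4969 -0.1421  0.0104] 180.0 units [-2.5200e-01  1.1000e-02 -2.0000e-03  7.1991e+01]
[-20.23833944   2.08846141  24.16995732] 0.0005169319048906084
[ 0.4968 -0.1422  0.0104] [-20.7   1.9  24.8]
green [([354.7, 225.9], [347, 219, 16, 14, 159]), ([351.2, 244.0], [345, 236, 13, 17, 75])]
red []
190 :.  .:--.::------=-=+*#%%%%%*+=-------------=*+=-::--:==---:---------------
192  ..::---:.:-----::------++=----------------=******=....---:--------------:-
194 .  ...:::G--------------=---------------..++*******:...--::-----------==---
196 --:.   .  -----:--------::-------------*%=---==**+-:------:---------=-----=
198 -==+==:.  .:----:--------:-------------#*------------------:-=-------------
200 -=-==--::.   .:------------------------=--------:..------:-:::--==-=+=--=--
202 .:::......:::.  .:----------=---------:-*=----+%@%-:.:----:::::::::--:----:
204 .G. ....:. ..:::  ..:------:-------::.:::.:=:=*=+*%@%-..::---::-::-----:-:-
206 GG      ...-:.  ....  ..:--+----:::..:::...:.:.:. .:+#@+:-:::::-:--------:-
208 ...       -:..:.   .::    .::::.:::::::::::.:..:.-::: -::::::-::-----------
[... 740 characters left out ...]
 .------::.... ::--:+---::-=------====----GGGGGGGGGGGGGGGG@@
230 -----*+%%###---==:::: G==++++==..:-++++----------------:==:GGGGGGGGGGGGG-%@
232 %#------*+%%%=-==-=--G++++++++++++=++++++-----------:-:--===-GGGGGGGGG:-###
234 %#%%#------*----====-++++++++++++++++=++=--=----------:.-=========-====--+*
236 ####%%=-----------==-:=++++++++++++++----:::--------:-:GG::---=====----::::
238 ####%#--------------:::G-=++++++++=:.----:::::::::::--:G::G..::------..::--
240 #####%#%#-----------::G:G::.G:::G::..----:::::::::::++-GG:::::GGGGGG::-::=*
242 #########%%###%=----:.G::::-::::::::G++------::::-=+-+=GG:::::GGG:GG:-++***
244 %############%#-----:GG:-:::::::::::G++++=++++-----#%@-G.::GG:GG:GG+****+=-
```

The gripper body jammed against the tipping honey jar, so I'll back off at once. I'll finish with a lid grip at 45° (fingers clear of the tag), lifting the jar slightly.

jog_arm:
  deltas:
    - [[0.2, 0, 0, 0], [0.4, 0, 0, 0], [0.4, 0, -0.5, 0], [0.4, 0, -1.1, 0], [0.35, 0, -1.5, -1], [0.1, 0, -1.6, -3], [-0.2, 0.01, -1.6, -5], [-0.45, 0.015, -1.6, -7]]
  grip: 80

```text
t: 59.52
eef_pos: [0.5309, -0.1403, 0.1066]
ee_rot: [-3.141, 0.002, -2.525]
force: [1.4, -0.5, -0.3]
width: 0.0747
gripper_force: 0.0
```

```bash
python3 -c "
from h import *
units(.530,-.141,.0485,-135); f=rep('s28.png')
H=cv2.cvtColor(f['img'],cv2.COLOR_RGB2HSV); g=cv2.cvtColor(f['img'],cv2.COLOR_RGB2GRAY)
for r in range(194,246,2): print(r,''.join('G' if 45<=H[r,c,0]<=85 and H[r,c,1]>100 else ' .:-=+*#%@'[int(g[r,c])*10//256] for c in range(290,350)))
for x in(.52,.53,.54): print(x,proj(f,(x,-.141,.109)),proj(f,(x,-.141,0)), proj(f,(x,-.173,.0)),proj(f,(x,-.109,.0)))
a=cv2.imread('pics/scene0.png');b=cv2.imread('pics/s28.png')
x0,y0,x1,y1=254,198,274,235
r=cv2.matchTemplate(b,a[y0:y1,x0:x1],cv2.TM_CCOEFF_NORMED); m=np.full_like(r,-1); m[195:225,290:325]=r[195:225,290:325]; print(cv2.minMaxLoc(m), proj(f,(.416,-.0295,.05)))
"
```

```text
pose [ 0.5309 -0.1403  0.1066] -144.7 units [ 0.019 -0.     0.968 -1.933]
[ 0.5327 -0.1404  0.1064] [ 3.1 -0.5  0.8]
green [([295.4, 194.9], [292, 193, 7, 5, 16]), ([310.1, 197.4], [303, 192, 14, 11, 62]), ([298.1, 208.1], [295, 204, 6, 10, 39]), ([354.5, 226.0], [347, 219, 16, 14, 165]), ([352.3, 243.8], [345, 236, 13, 16, 59])]
red [([320.9, 188.6], [316, 183, 11, 13, 71])]
194 :GGGGGGGG:---- .--====:GGGG:...:..G@%#-..  -------=....--::-
196 ==-:GGGGGGGG.GGGGGGGGGGGGGG::G:::.+%%%%%%::---------------:-
198 -=++=======+.GGGGGGGGGGG.GG::::G:.#%%%%%*.------=----------:
200 .=-======-==.GGGGGGGGGGGGG.::G:::.*%%%%+:.-----:: .:-----:-.
202 .G:::+----:::GGGGG-**-::::::-::G.:+=%%%%%=::::+%%%-...:---..
204 :G:::GGGGGG:===-.+*##-:::-:::--::-+=#%%%%:-%**%%%%%%#-......
206 ::::G:G.GGG.--=-:.:.==:::::::::::.#%%%%%#:+%%%%%%%%%%%@=....
208 .::.GG.GGGG::::. :. .:::::::::::::=#%%%@*:#%%%%%%%%%%@*.....
210 G::::GGGGGG::--:-+*#####++*+*=+-:::-::+--:-*%%%%%%%%%%*-....
212 GG:::.G.GGG:--=.:----=++*****==-.::::::::::.#%%%%%%%%%%%--: 
214 -:.GGG...G.:=-. -+==----::----:====:::::::::-*%%%%%%%%%#:+@%
216 --
[... 695 characters left out ...]
-----:-:.G::-
238 %%%%%%%%%%%%##%#*---:::G==++++++++=:.---::::::::::::--:GGGGG
240 %%%%%%%%%%%%%%%%%%%%-::::G:.:G:::.:..%%%=:::::::::::=+-:::G:
242 %%%%%%%%%%%%%%%%%%%@=.:::::-::G::::.-@%###--::::--==-+:GG:::
244 %%%%%%%%%%%%%%%%%%%%-:G-G::G::G::G:.=@%%%%%%%%=#####%%-..::G
0.52 [314.50267902 207.43180798] [312.14195386 236.50181617] [319.51665326 241.64794124] [304.98951208 231.51078428]
0.53 [316.93283921 206.20553891] [314.46371513 235.21226936] [321.84264238 240.31633053] [307.30624595 230.26139246]
0.54 [319.34147415 204.99013158] [316.76590893 233.93359066] [324.14872644 238.99611532] [309.60374651 229.02237299]
(-1.0, 0.44781363010406494, (0, 0), (324, 204)) [262.96431423 219.40299502]
```

jog_arm:
  deltas:
    - [[0.087, 0.05, 0, -1], [0.087, 0.05, 0, -2], [0.087, 0.05, 0.3, -2], [0.087, 0.05, 0.6, -2], [0.087, 0.05, 0.83, -2], [0.087, 0.05, 0.91, -2]]
  grip: 70

```text
t: 60.32
eef_pos: [0.5233, -0.141, 0.0509]
ee_rot: [3.141, -0.001, -2.357]
force: [0.8, 0.5, 0.1]
width: 0.0702
gripper_force: 0.0
```

jog_arm:
  deltas:
    - [[0, 0, 0, 0], [0, 0, 0, 0], [0, 0, 0, 0], [0, 0, -0.03, 0], [0, 0, -0.07, 0]]
  grip: 45
  squeeze: 30

```text
t: 60.95
eef_pos: [0.5234, -0.1411, 0.0557]
ee_rot: [3.141, -0.0, -2.357]
force: [-0.9, -0.0, -4.5]
width: 0.0572
gripper_force: 30.1
```

```bash
python3 -c "
from h import *
units(.5525,-.1415,.0515,-135); s=arm.get_state(); print(s['force'],s['width'],s['gripper_force'])"
```

```text
pose [ 0.5234 -0.1411  0.0557] -135.0 units [-0.338 -0.347  0.07  -0.004]
[-0.85837483 -0.03220375 -4.46464991] 0.057191821328251506 30.13832163054758
```

jog_arm:
  deltas:
    - [[-0.07, -0.07, 0, 0], [-0.15, -0.155, 0, 0], [-0.23, -0.235, 0, 0], [-0.3, -0.305, 0, 0], [-0.338, -0.347, 0, 0], [-0.338, -0.347, 0, 0]]

```text
t: 61.7
eef_pos: [0.5527, -0.1414, 0.0556]
ee_rot: [3.141, -0.0, -2.356]
force: [0.1, 0.4, -3.3]
width: 0.0574
gripper_force: 30.1
```

```bash
python3 -c "
from h import *
units(.5525,-.1415,.0515,-135); s=arm.get_state(); print(s['force'],s['width']); f=rep('s29.png')
H=cv2.cvtColor(f['img'],cv2.COLOR_RGB2HSV); g=cv2.cvtColor(f['img'],cv2.COLOR_RGB2GRAY)
for r in range(186,246,2): print(r,''.join('G' if 45<=H[r,c,0]<=85 and H[r,c,1]>100 else ' .:-=+*#%@'[int(g[r,c])*10//256] for c in range(295,355)))
for z in(.005,.05,.109): print(z,proj(f,(.5525,-.1415,z)),proj(f,(.5525,-.1095,z)),proj(f,(.5525,-.1735,z)))
"
```

```text
pose [ 0.5527 -0.1414  0.0556] -135.0 units [ 0.004  0.002  0.069 -0.002]
[ 0.10068168  0.41844166 -3.29403889] 0.057350755033249066
[ 0.5527 -0.1415  0.0557] [-1.  -0.5 -5. ]
green [([297.9, 194.8], [294, 192, 8, 6, 18]), ([304.4, 198.4], [302, 195, 5, 8, 16]), ([315.0, 196.0], [314, 194, 3, 5, 11]), ([297.9, 208.3], [294, 204, 7, 11, 42]), ([354.6, 225.8], [347, 219, 16, 14, 155]), ([349.3, 244.2], [345, 236, 10, 17, 56]), ([355.4, 244.7], [354, 240, 4, 12, 18])]
red [([321.4, 187.6], [318, 186, 8, 4, 19]), ([319.1, 193.3], [316, 192, 7, 4, 15]), ([306.4, 220.2], [302, 219, 9, 4, 13])]
186 =:..::-=::::::::::.--GG::::::::-:-::::-=.     G .   -:. ....
188 =:....:*:::.::::..=---:.......:----==---.  .  ...   :--..  .
190 =......=.. ... ...--=-++=++-:---::.::::-.*-::::.:...=-:---:-
192 =-----G.  .     . .G...... ..-=. ....:.--.   .  .. .=-=..::=
194 =:GGGG:.G.....    GGGG::..::.G@%#-: :-::: ..      . :::--:-=
196 GGGGGGGGGGG:----=: GGG:-::GG.+%%%%%%-- .-.......   .-------=
198 ======+.GGGG-----. G.:--::--:-:+*#@*-:  --------------:-====
200 ====-== GGGG-----..:-:--:--:::::::-::: .-----.
[... 1013 characters left out ...]
++++++++++++=---=----------------=+==GGGG
234 %--==++======+-:++++++++++++++++------=----------:.-========
236 %%%%%%%%%%%%%%+-:=+++++++++++++=*---::---------:-:GG::----=-
238 %%%%%%%%%%%%%%@=::GG=++++++++=:.%%%+:::::::::::--:G::G..::--
240 %%%%%%%%%%%%%%@+::::::.G::::::.G%%%=:.:::::::::++-G::G:::GGG
242 %%%%%%%%%%%%%%@-.:G:G:-G::::::G-@%###--:::::-=+-+-GG:::::GGG
244 %%%%%%%%%%%%%%%-.:G:::G::G:GG:.=@%%%%%%%%=#####%%-G:::GG:GG:
0.005 [319.84889686 231.16437329] [312.66052547 226.30795741] [327.25810181 236.16998286]
0.05 [320.94117785 219.53923147] [313.59194024 214.76207559] [328.52086408 224.46618371]
0.109 [322.44257897 203.55982585] [314.8712992  198.90305382] [330.25789235 208.36669256]
```

jog_arm:
  deltas:
    - [[-0.015, -0.015, 0, 0], [-0.025, -0.025, 0, 0], [-0.025, -0.025, 0.03, 0], [-0.025, -0.025, 0.06, 0], [-0.025, -0.025, 0.07, 0]]

```text
t: 62.38
eef_pos: [0.553, -0.1417, 0.0522]
ee_rot: [3.14, -0.002, -2.356]
force: [-9.6, 1.8, 10.4]
width: 0.057
gripper_force: 30.3
```

The jar is against the rail and on the worktop. I'll release it and lift away.

jog_arm:
  deltas:
    - [[0, 0, 0, 0], [0, 0, 0, 0], [0, 0, 0, 0], [0.01, 0.01, -0.3, 0], [0.01, 0.01, -0.8, 0], [0.01, 0.01, -1.4, 0], [0.3, 0.3, -1.8, 0], [0.8, 0.8, -1.8, 0]]
  grip: 65

```text
t: 63.38
eef_pos: [0.4891, -0.1415, 0.1618]
ee_rot: [-3.138, 0.003, -2.356]
force: [0.8, 0.1, -0.6]
width: 0.0655
gripper_force: 0.0
```

jog_arm:
  deltas:
    - [[0.4, 0.6, 0, 0], [0.8, 1.4, 0, 0], [1.0, 2.3, 0, 0], [1.0, 2.9, 0, 0]]

```text
t: 63.88
eef_pos: [0.3204, -0.0605, 0.16]
ee_rot: [-3.141, 0.002, -2.357]
force: [0.4, 0.9, 0.6]
width: 0.0649
gripper_force: 0.0
```

```bash
python3 -c "
from h import *
f=rep('s30.png')
H=cv2.cvtColor(f['img'],cv2.COLOR_RGB2HSV); g=cv2.cvtColor(f['img'],cv2.COLOR_RGB2GRAY)
for r in range(182,254,2): print(r,''.join('G' if 45<=H[r,c,0]<=85 and H[r,c,1]>100 else ' .:-=+*#%@'[int(g[r,c])*10//256] for c in range(285,370)))
a=cv2.imread('pics/scene0.png');b=cv2.imread('pics/s30.png')
for n,(x0,y0,x1,y1) in dict(salt=(328,211,337,232),sp3=(341,213,356,236),sp1=(311,195,325,222),sp2=(297,188,311,215)).items():
    r=cv2.matchTemplate(cv2.resize(b,None,fx=4,fy=4,interpolation=cv2.INTER_CUBIC),cv2.resize(a[y0:y1,x0:x1],None,fx=4,fy=4,interpolation=cv2.INTER_CUBIC),cv2.TM_CCOEFF_NORMED)
    m=np.full_like(r,-1); m[(y0-12)*4:(y0+12)*4,(x0-14)*4:(x0+14)*4]=r[(y0-12)*4:(y0+12)*4,(x0-14)*4:(x0+14)*4]
    _,v,_,l=cv2.minMaxLoc(m); s=np.array([l[0]/4-x0,l[1]/4-y0]); print(n,round(v,2),'right,back mm',np.round(np.linalg.solve([[.235,.24],[.145,-.15]],s),1))
print(blobs(f['img'],(82,120,60),(98,255,255),(290,150,350,260)))
"
```

```text
[ 0.3185 -0.0591  0.16  ] [-4.1 -3.1 -1. ]
green [([306.2, 197.3], [292, 191, 25, 14, 139]), ([298.1, 207.4], [293, 203, 8, 12, 34]), ([354.5, 225.9], [347, 219, 16, 14, 155]), ([352.0, 243.5], [345, 236, 13, 16, 62])]
red [([320.7, 188.5], [316, 182, 11, 14, 91]), ([305.1, 220.2], [301, 216, 10, 7, 21])]
182      ...... ......    %%@@#-..:G::G:--:::-::-------------+++---::----------------+#%%
184 ..........        %%@%%%%%#:.::G:::---------------------====----:-:---------------.+%
186 :::::..==++++=+++*#%%%%%%@+:::G:::-------::=----------=#=-------:----------------:::*
188 .:....+++GG=+====+++%%%%%%=G:-G-----:--------=-------------:--:-------:----------:::-
190 :.   #-=*++==++++++.%%%%%%:.:-:::-::---::--------=*+=----=-==---:----------------::::
192 %#%%@*.G.G--=---::GG*===G==GGG:---:---.G#:..----=******=....--::--------------::-:-:-
194 %%%##=GGGGGGG.GG:GGG*%%%%##=GGGG-:---..G@%#-...=********:...--::----------===---::::=
196 ****+==-:GGGGGGGGGGGGGGGGGGGGGGG-:::...+%%%%%%+*******+--------:---------------=##%=-
198 ==-:.+=++=======+:GGGGGGGGGGGGG.=++##*+#%%%%%#*******+----------:-=--
[... 2018 characters left out ...]
%%%%%%%%-:G:-::G:::::G:.=@%%%%%%%%=#####%%-.:::GG:GG:GG+****+=-:::::
246 ++++=%%%%%%%%%%%%%%%%%%%%::--G---------G.G%%%%%%%%#######%#:G:::.GGGG:G.-==-::::::---
248 ++++=%%%%%%%%%%%%%%%%%%%*:::::-G-GG--:::.*%%%%%%%%%#######%-GG::::GG:GG:-:::::::---::
250 ++++=%%%%%%%%%%%%%%%%%%@+:.::G:G-:-::-::.#%%%%%%%%%%##%##%+-:GGGGGGG:GG::-::::---::::
252 ++++*%%%%%%%%%%%%%%%%%%@=:.::::G:GG:G:G:.%%%%%%%%%%%%%%%##%*----::..G..---::---:-::::
salt 0.94 right,back mm [26.8  0.9]
sp3 0.96 right,back mm [34.3 -0.2]
sp1 0.44 right,back mm [-37.2  -4.2]
sp2 0.74 right,back mm [-22.6  -1.8]
[([317.1, 181.0], [312, 174, 14, 18, 149]), ([321.8, 194.7], [319, 191, 6, 7, 10]), ([317.7, 244.3], [310, 229, 17, 31, 447])]
```

The honey jar's lid projects at (322,203), matching a position at the tag and against the rail. All the jars look upright and in order, and the gripper is clear, so I'm handing in.

```bash
python3 -c "
from station import arm
print(arm.job_done())"
```

```text
the job is handed in; nothing more can be done
None
```

I handed the job in at about 64 s: the honey jar stands at the yellow tag, back against the rail, with all the jars upright and in order in the last picture. The gap was opened first, but pushing tipped the jars: I gripped all four, lifted them a few mm and moved them apart. Early pushes briefly tilted some of them (they settled upright), and the gripper briefly pressed on the honey jar at about 25 N.

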